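Set the bench scanner and scan a long carton drawn from a covered shelf bin

ROBOT

A 6-joint arm with a two-finger parallel gripper is mounted at the origin on the work surface. World frame = base frame: x ahead of the robot, y to its left, z up, the work surface at z = 0. Lengths are in mm, angles in rad, forces in N, time in s.
With the tool pointing down it reaches from about 275 to 1000 mm from the base axis. Payload 8.4 kg.
Tool frame: the origin (TCP) lies at the very end of the fingers, on their centre line; the grasp point (between the pads) lies 19 mm behind it; z points along the fingers, y is the direction in which the jaws open and shut (so a half turn about z gives the same grasp; the last joint's range is limited). The gripper opens to 85 mm and grips with 20 to 120 N. Pads are 22 mm wide; open, the fingers measure 114 mm over their backs; the gripper's body (76 mm by 85 mm) begins 54 mm behind the grasp point. The pads swing forward as they close: fully open they stand 13 mm farther back than shut.
Start: joints at [-1.296, 0.353, 1.633, -0, 1.155, -0.002], TCP at [170.798, -601.212, 231.281] pointing down, gripper open.
Joint ranges: [-2.63, 2.63], [-0.92, 2.1], [0.06, 2.66], [-1.3, 4.44], [0, 2.69], [-3.02, 3.02]. Speed limits (rad/s): [2.22, 2.22, 2.79, 3.14, 3.14, 3.14].

INTERFACE

Orientations are given as [roll, pitch, yaw] about the fixed x, y, z axes, in that order (R = Rz(yaw) Ry(pitch) Rx(roll)).
In Python, from rig import r gives the robot as it stands.
- The arm moves only by the tool jog_arm, never from a script. Its argument "increments" is text: rows parted by semicolons, each of 7 numbers parted by spaces: the shift along the tool's x, y, z in cm, then the turn, a rotation vector about the tool's x, y, z in rad, then the opening, from -1 (shut) to 1 (fully open). A call has exactly 8 rows; each row shifts and turns the commanded pose from where the row before left it, along the tool's axes as they then stand; what a row does not reach is not made up. A row lasts 1/10 s, in which the tool goes at most 50 mm and 8.59 degrees, less where a joint would pass 70% of its speed; a pose out of reach is approached as far as the arm can. A call with a gripper value outside its range is refused whole. The fingers move at their own pace and stop on an object; "squeeze" is the grip in N (left out, the last holds). Time passes only in rows, so rows that do not move let the fingers close, or fill a call up. It gives the time, the measured TCP pose, the force and the opening at its end, in the units of the state.
- r.sense(): the state, without advancing time (a new reading comes with each control period).
- r.grab_frame(name): name is "side" or "top"; returns the picture (420x560x3 uint8, red, green, blue); there is no depth.
- r.camera_info(name): a dict with "K" (3x3 intrinsics, pixels), "rvec" (rotation vector, rad) and "tvec" (3), from world to camera coordinates, as OpenCV has them. Camera axes: x right, y down, z forward; pixel columns grow to the right and rows downward; lengths in mm; the calibration is good to about 2 mm. A picture is of the moment at which its call begins. camera_info takes no time and is no camera call.
- r.sign_off(): hands the job in, once; it reports no verdict.
The state is a dict: "clock": time; "qpos": joint angles; "qvel": joint speeds; "joint_efforts": joint torques, N m; "eef_pos": TCP position; "tcp_rot": TCP orientation; "contact_force": force on the tool from outside, world axes, zero at the start; "wrist_torque": the same for the moment, N m; "opening": opening from 0.0 (shut) to 1.0 (fully open).
Only numpy, scipy, OpenCV 4.12 (cv2) and the standard library are available. Lean on these libraries where they do the work, as an engineer would, in place of code of your own. Each camera call takes 0.05 s, during which the arm holds its last target.

TASK

The bench scanner has been knocked nose-down and aside: first bring its head level and turn it so that its window looks straight over the middle of the pick opening of the shelf bin with the dust cover. Then tilt the long slim carton out through the pick opening, past the fixed dust cover, and finish while holding it in the gripper: level, clear above the bin and touching nothing else, its labelled end squarely in front of the scanner's window and about 9 cm from it. Leave the other goods on the bench where they are.

Things in the scene. Friction and masses are not known exactly. Their poses are not given: they have to be found in the camera images.
- bin: grey shelf bin fixed to the bench, 380 long (x) x 240 wide x 116 high outside, walls and floor 4. Origin: centre of underside; +x to its front (pick) end, towards the scanner. A white dust cover fixed on the rim (4 thick, beads to height 123) covers x -190 to +36; the pick opening runs from x +36 to +186 (150 long), 232 wide. The front wall is as high as the others
- bin_mouth (a point): centre of the bin's pick opening, at rim height (111 mm ahead of the bin's origin, 116 above the bench); axes as the bin's
- carton: long slim brown rigid carton, 300 long (x) x 42 x 42, 80 to 160 g, lying on the bin's floor along the bin, front half in the pick opening, rear half under the cover. Origin: centre of underside; +x to its labelled end (at the bin's front), z up. Longer than the opening and its diagonal: it comes out only tilted, labelled end up
- carton_label (a point): centre of the carton's +x end face, which carries a white 36 x 34 label with black bars (150 mm ahead of the carton's origin, 21 above its underside); axes as the carton's
- carton_tail (a point): centre of the carton's other (-x) end face; axes as the carton's
- scanner_base: foot and stem of the bench scanner, black, fixed to the bench: foot 110 diameter, 18 mm diameter stem up to 132 above the bench. Origin: centre of the underside; at swivel 0 the head faces the base's +x
- scanner_swivel (a joint): turn of the scanner head about the vertical stem axis, rad; positive is anticlockwise seen from above; range -1.5 to 1.5; friction (0.12 N m) keeps it where it is left
- scanner_tilt (a joint): tilt of the head about a level pin across the head, rad; 0 = level (head upright, window facing horizontally), positive = nose down; range -0.35 to 0.9; friction (0.15 N m) keeps it where it is left
- scanner_pivot (a point): centre of the tilt pin, on the swivel axis, 165 mm above the bench; x forward, turns with the swivel only
- scanner_window (a point): centre of the window on the head's front, 50 mm above and 25 ahead of the tilt pin; x points straight out of it (the way it looks), y to the head's left, z up along the head. The head is a black block 46 deep (x) x 50 wide (y) x 78 high, 14 to 92 mm above the pin, centred over it; pinch it across its 50 mm width, from above along its height
- tin: low aluminium tin, 68 diameter x 30, between bin and scanner; stays there. Origin: underside
- jar: amber jar, 64 diameter x 65; stays. Origin: underside
- gift_box_a: yellow box 120 x 90 x 45 beyond the bin; stays. Origin: underside
- gift_box_b: yellow box 100 x 80 x 45 near the robot; stays. Origin: underside
- small_carton: brown carton 110 x 140 x 90 at the back right; stays. Origin: underside
- cutter: grey box cutter 165 x 26 x 20; stays. Origin: underside
- tape_roll: roll of brown tape, 100 diameter x 48; stays. Origin: underside
- label_roll: roll of white labels, 90 diameter x 60; stays. Origin: underside
Things that resemble listed ones, but are neither listed nor needed, are in the scene too. What is shaped like the scanner_base but pink or purple is not meant.

How it is judged (in metres and radians):
On the way, in this order (a step that is already met when the one before it is completed fails the run):
1. the scanner head is level, looks over the middle of the pick opening, and has been let go (value of joint scanner_tilt between -0.12 and 0.12 rad and y of bin_mouth in the frame of scanner_window between -0.05 and 0.05 m and x of bin_mouth in the frame of scanner_window above 0.1 m and contact force between the fingers and scanner_base below 0.1 N), for 0.2 s.
2. the carton is out of the bin: both ends above the rim, clear of bin and cover, held by the fingers (height (world z) of each of carton_tail, carton_label above 0.15 m and contact force between carton and bin below 0.1 N and contact force between the fingers and carton above 1 N), for 0.1 s.
At the end, for the whole second after the job is handed in: Head level within 0.12 rad, its line of sight within 50 mm sideways of the opening's centre; carton still in the fingers, both ends over 150 mm up, touching neither bin nor scanner, label 50-140 mm before the window, within 30 mm of its axis sideways and in height, length within 0.26 rad of it (all of step 2 and value of joint scanner_tilt between -0.12 and 0.12 rad and y of bin_mouth in the frame of scanner_window between -0.05 and 0.05 m and x of bin_mouth in the frame of scanner_window above 0.1 m and x of carton_label in the frame of scanner_window between 0.05 and 0.14 m and y of carton_label in the frame of scanner_window between -0.03 and 0.03 m and z of carton_label in the frame of scanner_window between -0.03 and 0.03 m and x of carton_tail in the frame of scanner_window above 0.25 m and angle between the x axis of carton_label and the x axis of scanner_window, either way round below 0.26 rad and contact force between carton and scanner_base below 0.1 N and linear speed of carton below 0.03 m/s); the arm keeps its last pose, push and grip.
It fails at once if a bystander is shifted more than 30 mm (distance of any of tin, jar, gift_box_a, gift_box_b, small_carton, cutter, tape_roll, label_roll from where it was at the start of the episode above 0.03 m).
It also fails if it takes over 54 s, if anything falls off the work surface, if the arm or the gripper's body presses on something with over 40 N, if the wrist force passes 120 N, or if a joint passes its speed limit or range.

## Working session

There is one attempt and no reset: what is moved stays moved. The work goes in short steps, Python scripts to look and compute and a tool call to move; the robot and the scene stay as the last step left them, time stands still between calls to the robot, and variables do not carry over. Pictures are saved under pics/ and viewed, and the job is handed in when it is done.

Besides the shell and the picture viewer there is one more tool, called after "Emit:" as name(argument=value, ...) on one line, values as JSON. jog_arm: Moves the arm, as the interface text tells. Its arguments: {"type":"object","properties":{"increments":{"type":"string"},"squeeze":{"type":"number"}},"required":["increments"]}

```bash
mkdir -p pics; ls; python3 - <<'E'
from rig import r
import cv2
s=r.sense()
print(s)
for n in("side","top"):
    c=r.camera_info(n);print(n,c)
    f=r.grab_frame(n);cv2.imwrite(f"pics/{n}0.png",f[:,:,::-1])
E
```

```text
pics
{'clock': 0.0, 'qpos': array([-1.29641416e+00,  3.53657644e-01,  1.63412575e+00,  3.46834642e-06,
        1.15520777e+00, -2.38797922e-03]), 'qvel': array([ 0.00070262,  0.00011812,  0.00038303,  0.00101742,  0.00124259,
       -0.00100093]), 'joint_efforts': array([ 2.02192918e-03, -6.05242467e+01, -3.42078459e+01, -5.23826964e-05,
        9.39732447e-03, -5.00582274e-06]), 'eef_pos': array([ 170.66105824, -600.75532769,  230.55934003]), 'tcp_rot': array([-3.14019415e+00, -6.51075556e-06,  2.76768736e-01]), 'contact_force': array([-0.40724216,  0.06839211, -0.00744211]), 'wrist_torque': array([-0.04891053, -0.02360788, -0.05029342]), 'opening': 1.002103086904955}
side {'K': array([[477.53424501,   0.        , 282.60088862],
       [  0.        , 477.53424501, 212.1853375 ],
       [  0.        ,   0.        ,   1.        ]]), 'rvec': array([ 0.26166477, -2.84388505,  1.14845905]), 'tvec': array([ 485.137743  ,  248.43349839, 1565.06782885])}
top {'K': array([[525.59682676,   0.        , 283.9083595 ],
       [  0.        , 525.59682676, 223.46749021],
       [  0.        ,   0.        ,   1.        ]]), 'rvec': array([ 2.09647843, -2.1293851 ,  0.2020144 ]), 'tvec': array([ -60.31058057,  554.57708016, 1663.13472866])}
```

View pics/side0.png

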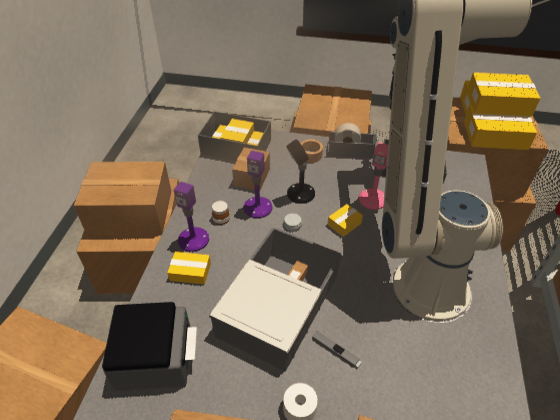

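View pics/top0.png

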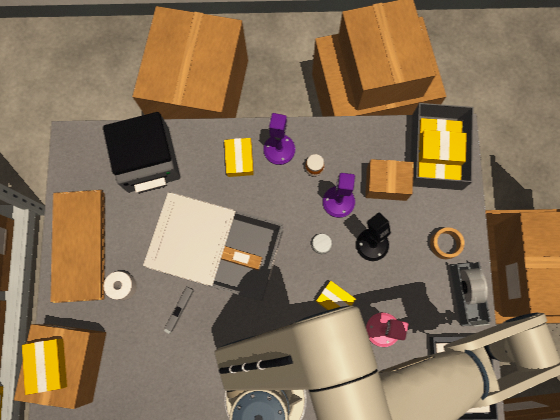

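```bash
cat > h.py <<'E'
import numpy as np, cv2
from rig import r
def cam(n):
    c=r.camera_info(n);R,_=cv2.Rodrigues(np.array(c['rvec']));return c['K'],R,np.array(c['tvec']).ravel()
def ray(n,u,v):
    K,R,t=cam(n);d=R.T@np.linalg.inv(K)@np.array([u,v,1.]);return -R.T@t,d/np.linalg.norm(d)
def onz(n,u,v,z):
    o,d=ray(n,u,v);return o+d*(z-o[2])/d[2]
def tri(uv1,uv2):
    o,d=ray('side',*uv1);p,e=ray('top',*uv2)
    A=np.stack([d,-e],1);s=np.linalg.lstsq(A,p-o,rcond=None)[0]
    a=o+d*s[0];b=p+e*s[1];return (a+b)/2,np.linalg.norm(a-b)
def proj(n,P):
    K,R,t=cam(n);q=(R@np.atleast_2d(P).T).T+t;q=q@K.T;return q[:,:2]/q[:,2:]
E
python3 - <<'E'
import cv2
for n,(x0,y0,x1,y1),k in (("top",(130,180,290,300),5),("side",(205,225,345,365),4.2),("top",(330,190,430,270),8),("side",(270,125,330,210),7)):
    f=cv2.imread(f"pics/{n}0.png")[y0:y1,x0:x1]
    g=cv2.resize(f,None,fx=k,fy=k,interpolation=cv2.INTER_CUBIC)
    cv2.imwrite(f"pics/z_{n}_{x0}.png",g);print(n,g.shape)
E
```

```text
top (600, 800, 3)
side (588, 588, 3)
top (640, 800, 3)
side (595, 420, 3)
```

View pics/z_top_130.png

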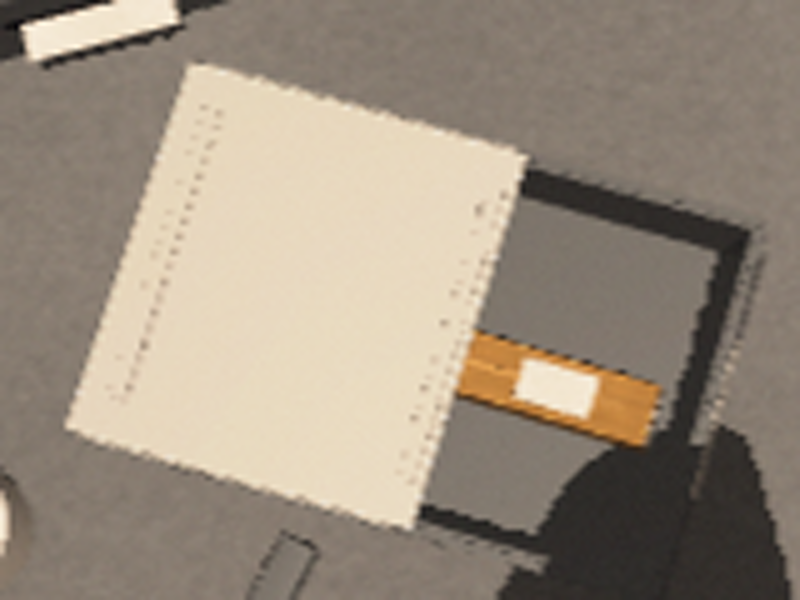

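View pics/z_side_205.png

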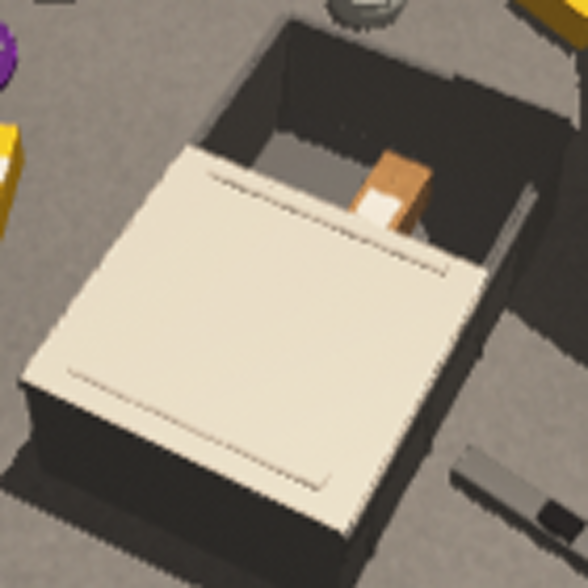

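View pics/z_top_330.png

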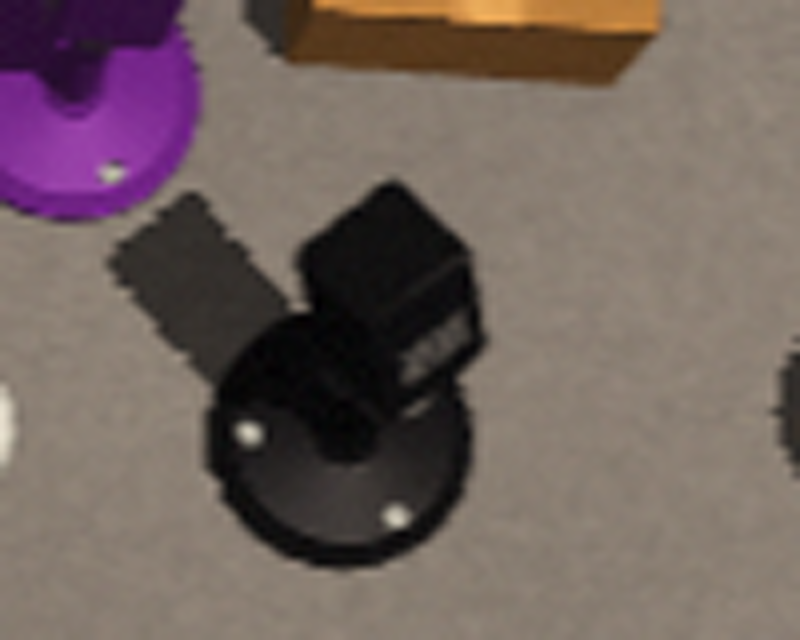

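View pics/z_side_270.png

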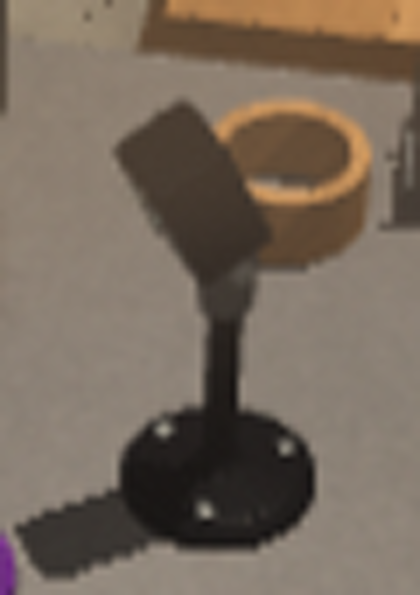

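```bash
python3 - <<'E'
import cv2,numpy as np
from h import *
for n,(x0,y0,x1,y1),k in (("top",(350,205,400,265),10),("side",(280,130,325,210),7.5)):
    f=cv2.imread(f"pics/{n}0.png")[y0:y1,x0:x1]
    f=np.clip((f/255.)**.45*330-30,0,255).astype(np.uint8)
    g=cv2.resize(f,None,fx=k,fy=k,interpolation=cv2.INTER_CUBIC)
    cv2.imwrite(f"pics/zz_{n}.png",g);print(g.shape)
# bin: cover corners top at z~120
P=lambda x,y:(130+x/5,180+y/5)
for q in ((193,63),(527,153),(412,528),(67,428)):
    print('cover',onz('top',*P(*q),120))
print('bin front corner', onz('top',*P(750,232),116))
for q in ((657,383),(643,447),(478,333),(455,392)): print('carton top',onz('top',*P(*q),46))
f=cv2.imread("pics/top0.png"); 
print('foot',onz('top',330+340/8,190+440/8,5))
print('foot side',onz('side',270+218/7,125+482/7,5))
print(proj('top',[[0,0,0]]))
E
```

```text
(600, 500, 3)
(600, 338, 3)
cover [646.92662939 296.68240032 120.        ]
cover [584.50334433  83.34720875 120.        ]
cover [349.30186874 153.23934196 120.        ]
cover [414.4172913 368.2546564 120.       ]
bin front corner [532.06301051 -56.92630879 116.        ]
carton top [446.88257248   5.79501491  46.        ]
carton top [405.36384623  15.10047131  46.        ]
carton top [481.59656347 122.38791854  46.        ]
carton top [443.08698016 137.05420918  46.        ]
foot [ 485.5667792  -362.76767853    5.        ]
foot side [ 485.05192222 -356.01595956    5.        ]
[[264.84853877 398.72927057]]
```

View pics/zz_top.png

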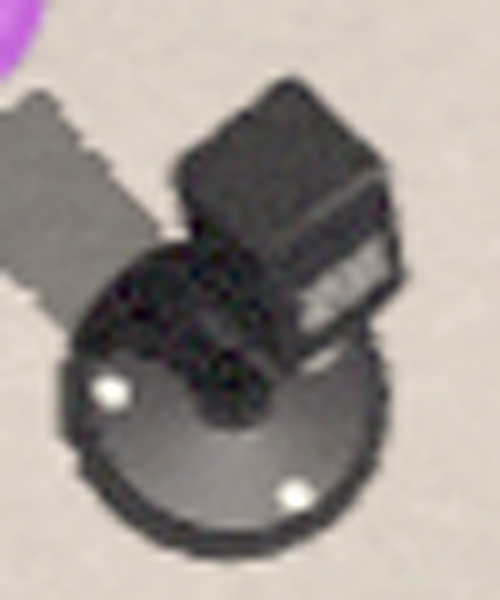

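View pics/zz_side.png

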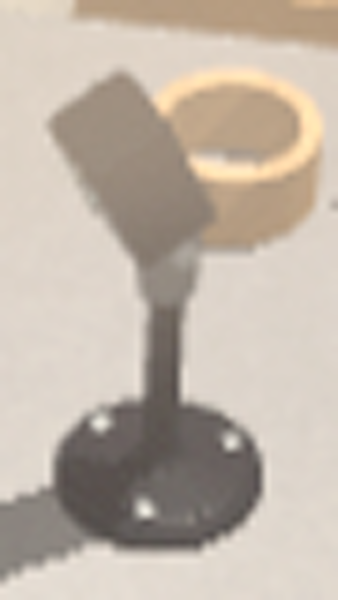

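```bash
python3 - <<'E'
from h import *
T=lambda x,y:(350+x/10-.5,205+y/10-.5)
S=lambda x,y:(280+x/7.5-.5,130+y/7.5-.5)
for a,b in (((123,70),(272,245)),((50,125),(180,165)),((123,70),(180,165)),((50,125),(290,78))):
    print(a,b,tri(S(*a),T(*b)))
print('flange/stem top', proj('top',[[485.5,-360,165]]),proj('side',[[485.5,-360,165],[485.5,-360,132]]))
for y in (0.2,.5,.8,1.1,-.8):
  for t in(.3,.5,.7):
    P=np.array([485.5,-360,165])+92*np.array([np.sin(t)*np.cos(y),np.sin(t)*np.sin(y),np.cos(t)])
    print(y,t,proj('top',P),proj('side',P))
E
```

```text
(123, 70) (272, 245) (array([ 498.14535918, -331.57112934,  284.78882792]), np.float64(21.851033638217082))
(50, 125) (180, 165) (array([ 526.91585067, -309.79654385,  265.00341772]), np.float64(24.43091524782252))
(123, 70) (180, 165) (array([ 505.07236588, -302.65351386,  309.13211442]), np.float64(0.7416819771499692))
(50, 125) (290, 78) (array([ 545.32831245, -347.03613096,  237.67836669]), np.float64(0.19155198956275546))
flange/stem top [[379.77790139 236.7346202 ]] [[302.61852581 161.61733405]
 [302.3079734  168.45546477]]
0.2 0.3 [[382.58547976 222.37840744]] [[295.80266649 142.524256  ]]
0.2 0.5 [[380.7001092  217.28822338]] [[290.98248794 144.17306542]]
0.2 0.7 [[378.80534251 213.07985156]] [[286.67458299 146.52670922]]
0.5 0.3 [[379.9819136  223.36947089]] [[296.23296185 143.93250987]]
0.5 0.5 [[376.50304631 218.88277572]] [[291.65416929 146.46459415]]
0.5 0.7 [[373.2114471 215.2016013]] [[287.54402328 149.61527028]]
0.8 0.3 [[377.81846433 225.08071432]] [[297.31832341 145.21779192]]
0.8 0.5 [[373.0115521 221.6373133]] [[293.39450104 148.56415227]]
0.8 0.7 [[368.55318574 218.86835454]] [[289.85388833 152.4548422 ]]
1.1 0.3 [[376.28772977 227.3617067 ]] [[298.96566131 146.26201734]]
1.1 0.5 [[370.53578827 225.31209124]] [[296.05835655 150.27561964]]
1.1 0.7 [[365.24357944 223.76377534]] [[293.41670295 154.77638923]]
-0.8 0.3 [[391.38866664 224.86067224]] [[299.06207832 138.53145296]]
-0.8 0.5 [[394.89129832 221.28153291]] [[296.2976401  137.72655664]]
-0.8 0.7 [[397.71844222 218.39303271]] [[293.83710344 137.89761801]]
```

```bash
cat >> h.py <<'E'
def headpts(y,t,base=(485.5,-360)):
    f=np.array([np.cos(y),np.sin(y),0]);l=np.array([-np.sin(y),np.cos(y),0]);z=np.array([0,0,1.])
    fx=f*np.cos(t)-z*np.sin(t);u=f*np.sin(t)+z*np.cos(t)
    o=np.array([*base,165.])
    d={}
    for a,sa in(('F',23),('B',-23)):
        for b,sb in(('L',25),('R',-25)):
            for c,sc in(('t',92),('b',14)): d[a+b+c]=o+sa*fx+sb*l+sc*u
    d['win']=o+25*fx+50*u
    return d
E
python3 - <<'E'
from h import *
for n in('side','top'):
    K,R,t=cam(n);print(n,-R.T@t)
for y,t in((.6,.45),(.9,.45),(.6,.7)):
    d=headpts(y,t)
    print(y,t)
    for k,P in d.items():
        s=(proj('side',P)[0]+.5-[280,130])*7.5;q=(proj('top',P)[0]+.5-[350,205])*10
        print(k,s.round(),q.round())
E
```

```text
side [ 319.44128484  981.29275332 1296.74089143]
top [ 213.82420908  -80.6522956  1739.24829868]
0.6 0.45
FLt [ 84. 186.] [150. 160.]
FLb [146. 282.] [185. 297.]
FRt [ 40. 124.] [287.  64.]
FRb [102. 221.] [316. 203.]
BLt [166. 130.] [247. 262.]
BLb [225. 228.] [278. 396.]
BRt [121.  69.] [386. 163.]
BRb [180. 167.] [412. 301.]
win [ 93. 210.] [232. 183.]
0.9 0.45
FLt [119. 202.] [125. 221.]
FLb [168. 286.] [184. 332.]
FRt [ 48. 150.] [225.  88.]
FRb [ 99. 235.] [280. 204.]
BLt [186. 131.] [252. 294.]
BLb [232. 217.] [307. 404.]
BRt [114.  81.] [353. 158.]
BRb [162. 168.] [404. 273.]
win [108. 225.] [201. 214.]
0.6 0.7
FLt [ 52. 224.] [109. 129.]
FLb [146. 292.] [182. 301.]
FRt [  9. 162.] [244.  33.]
FRb [102. 231.] [313. 208.]
BLt [122. 155.] [196. 204.]
BLb [214. 226.] [268. 378.]
BRt [77. 94.] [334. 106.]
BRb [169. 166.] [401. 283.]
win [ 79. 233.] [212. 173.]
```

```bash
python3 - <<'E'
from h import *
T=lambda x,y:(350+x/10-.5,205+y/10-.5)
S=lambda x,y:(280+x/7.5-.5,130+y/7.5-.5)
A,e=tri(S(123,70),T(382,170));B,e2=tri(S(50,125),T(290,78));C,e3=tri(S(215,213),T(278,370))
print(A,e,B,e2,C,e3);d=B-A;print(np.linalg.norm(d),np.arctan2(d[1],d[0]),np.arctan2(-d[2],np.hypot(d[0],d[1])))
for k in((.6,.4),):
  q=headpts(*k);print({a:q[a].round() for a in('BRt','FRt','BLb')})
# other bystanders approx
print('tin',onz('top',321.5,243,30),'jar',onz('top',315,163,65),'box_b',onz('top',335,294,45), 'pink',onz('top',386,330,0),'smallcarton',onz('top',390,180,90),'purple',onz('top',340,203,0))
E
```

```text
[ 513.79125614 -368.39159808  258.39647115] 0.8273550190047196 [ 545.32831245 -347.03613096  237.67836669] 0.19155198956275546 [ 465.02281952 -346.18616559  197.17192178] 1.3886979189814648
43.357603128660465 0.5952284721985333 0.49819699741342405
{'BRt': array([ 512., -372.,  259.]), 'FRt': array([ 547., -348.,  241.]), 'BLb': array([ 458., -348.,  187.])}
tin [ 491.01157084 -191.49647992   30.        ] jar [ 754.91153128 -175.36443293   65.        ] box_b [ 322.75161833 -228.93110288   45.        ] pink [ 207.42550472 -393.88873012    0.        ] smallcarton [ 684.84101031 -415.91210481   90.        ] purple [ 632.47016274 -260.22243702    0.        ]
```

```bash
cat >> h.py <<'E'
from scipy.spatial.transform import Rotation as Ro
def now():
    s=r.sense();return np.array(s['eef_pos']),Ro.from_euler('xyz',s['tcp_rot'])
def plan(wps,start=None,vmax=45,wmax=.14,grip=1.0):
    """wps: list of (pos,Rotation,minrows)"""
    p,R=start or now(); rows=[]
    for P,Q,m in wps:
        P=np.asarray(P,float);rv=(R.inv()*Q).as_rotvec()
        n=max(m,int(np.ceil(np.linalg.norm(P-p)/vmax)),int(np.ceil(np.linalg.norm(rv)/wmax)))
        p0,R0=p.copy(),R
        for i in range(1,n+1):
            tp=p0+(P-p0)*i/n; tR=R0*Ro.from_rotvec(rv*i/n)
            d=np.round(R.inv().apply(tp-p)/10,2); w=np.round((R.inv()*tR).as_rotvec(),3)
            rows.append((*d,*w,grip)); p=p+R.apply(d*10); R=R*Ro.from_rotvec(w)
    while len(rows)%8: rows.append((0,)*6+(grip,))
    for i in range(0,len(rows),8): print('; '.join(' '.join(f'{v:g}' for v in q) for q in rows[i:i+8]),'\n')
    return p,R
def Rxz(x,z):
    x=np.array(x,float);z=np.array(z,float);x/=np.linalg.norm(x);z/=np.linalg.norm(z)
    y=np.cross(z,x);return Ro.from_matrix(np.stack([x,y,z],1))
PIN=np.array([485.5,-360,165.])
def headR(y,t):
    f=np.array([np.cos(y),np.sin(y),0]);z=np.array([0,0,1.])
    return Rxz(f*np.cos(t)-z*np.sin(t),-(f*np.sin(t)+z*np.cos(t)))
def headP(y,t,h): return PIN-headR(y,t).as_matrix()[:,2]*h
E
python3 - <<'E'
from h import *
Q=headR(.595,.47)
P=headP(.595,.47,145)
e=plan([(P,Q,12)]);print(P,e[0])
E
```

```text
3.59 -1.39 -0.53 -0.006 -0.039 -0.026 1; 3.61 -1.28 -0.68 -0.007 -0.039 -0.026 1; 3.6 -1.19 -0.82 -0.006 -0.039 -0.026 1; 3.6 -1.09 -0.98 -0.006 -0.038 -0.026 1; 3.59 -0.99 -1.11 -0.007 -0.039 -0.026 1; 3.57 -0.89 -1.26 -0.006 -0.039 -0.026 1; 3.53 -0.79 -1.41 -0.006 -0.039 -0.026 1; 3.5 -0.69 -1.55 -0.007 -0.039 -0.026 1 

3.45 -0.59 -1.69 -0.006 -0.039 -0.026 1; 3.4 -0.48 -1.82 -0.006 -0.038 -0.026 1; 3.33 -0.39 -1.96 -0.007 -0.039 -0.026 1; 3.27 -0.29 -2.08 -0.006 -0.039 -0.026 1; 0 0 0 0 0 0 1; 0 0 0 0 0 0 1; 0 0 0 0 0 0 1; 0 0 0 0 0 0 1 

[ 539.88327912 -323.19222448  294.27740179] [ 539.88878299 -323.19295696  294.249313  ]
```

```bash
python3 - <<'E'
from h import *
Q=headR(.595,.47);p,R=now()
P=headP(.595,.47,150)
M=Ro.concatenate([R,Q]);from scipy.spatial.transform import Slerp
e=plan([((340,-470,320),Slerp([0,1],M)(.5),6),(P,Q,6)]);print(P,e[0])
E
```

```text
3.31 -1.33 -1.49 -0.006 -0.039 -0.026 1; 3.28 -1.23 -1.62 -0.007 -0.039 -0.026 1; 3.25 -1.14 -1.76 -0.006 -0.039 -0.026 1; 3.21 -1.04 -1.89 -0.006 -0.038 -0.026 1; 3.15 -0.94 -2.02 -0.007 -0.039 -0.026 1; 3.1 -0.86 -2.15 -0.006 -0.039 -0.026 1; 4.06 -0.82 -0.62 -0.006 -0.039 -0.026 1; 4.05 -0.72 -0.79 -0.007 -0.039 -0.026 1 

4.03 -0.6 -0.94 -0.006 -0.039 -0.026 1; 4.01 -0.49 -1.11 -0.006 -0.038 -0.026 1; 3.97 -0.38 -1.26 -0.007 -0.039 -0.026 1; 3.93 -0.27 -1.42 -0.006 -0.039 -0.026 1; 0 0 0 0 0 0 1; 0 0 0 0 0 0 1; 0 0 0 0 0 0 1; 0 0 0 0 0 0 1 

[ 541.75856461 -321.92299084  298.73524323] [ 541.7645839  -321.94338937  298.75868532]
```

Emit:
jog_arm(increments="3.3 -1.3 -1.5 -0.006 -0.039 -0.026 1; 3.3 -1.2 -1.6 -0.007 -0.039 -0.026 1; 3.2 -1.1 -1.8 -0.006 -0.039 -0.026 1; 3.2 -1 -1.9 -0.006 -0.038 -0.026 1; 3.1 -0.9 -2 -0.007 -0.039 -0.026 1; 3.1 -0.9 -2.2 -0.006 -0.039 -0.026 1; 4 -0.8 -0.6 -0.006 -0.039 -0.026 1; 4 -0.7 -0.8 -0.007 -0.039 -0.026 1", squeeze=60)

```text
clock: 0.9
eef_pos: [407.4, -422.4, 315.0]
tcp_rot: [3.121, 0.315, 0.484]
contact_force: [-0.7, -1.2, -0.5]
opening: 0.995
```

Emit:
jog_arm(increments="4 -0.6 -0.9 -0.006 -0.039 -0.026 1; 4 -0.5 -1.1 -0.006 -0.038 -0.026 1; 4 -0.4 -1.3 -0.007 -0.039 -0.026 1; 3.9 -0.3 -1.4 -0.006 -0.039 -0.026 1; 0 0 0 0 0 0 1; 0 0 0 0 0 0 1; 0 0 0 0 0 0 1; 0 0 0 0 0 0 1")

```text
clock: 1.7
eef_pos: [538.9, -325.4, 300.5]
tcp_rot: [3.14, 0.47, 0.593]
contact_force: [-0.0, 0.2, -0.0]
opening: 0.997
```

```bash
python3 - <<'E'
from h import *
p,R=now();print(p,R.as_euler('xyz'),r.sense()['qpos'])
Q=headR(.595,.47)
plan([(headP(.595,.47,45),Q,6)])
for n,(x0,y0,x1,y1),k in (("top",(300,170,440,275),5.6),("side",(230,90,350,210),5)):
    f=r.grab_frame(n)[:,:,::-1][y0:y1,x0:x1]
    f=np.clip((f/255.)**.5*300-20,0,255).astype(np.uint8)
    cv2.imwrite(f"pics/b_{n}.png",cv2.resize(f,None,fx=k,fy=k,interpolation=cv2.INTER_CUBIC))
E
```

```text
[ 538.92379143 -325.3558759   300.48184711] [3.13985682 0.46996512 0.59251443] [-0.34495835  0.45880405  1.40181279 -0.37476899  1.57149292  0.68810515]
0.08 -0.02 1.74 0 -0 -0 1; 0.07 -0.02 1.75 0 -0 -0.001 1; 0.08 -0.03 1.74 0 -0 -0 1; 0.08 -0.02 1.74 0 -0 -0 1; 0.07 -0.02 1.75 0.001 -0 -0.001 1; 0.08 -0.02 1.74 -0 -0 -0 1; 0 0 0 0 0 0 1; 0 0 0 0 0 0 1
```

View pics/b_top.png

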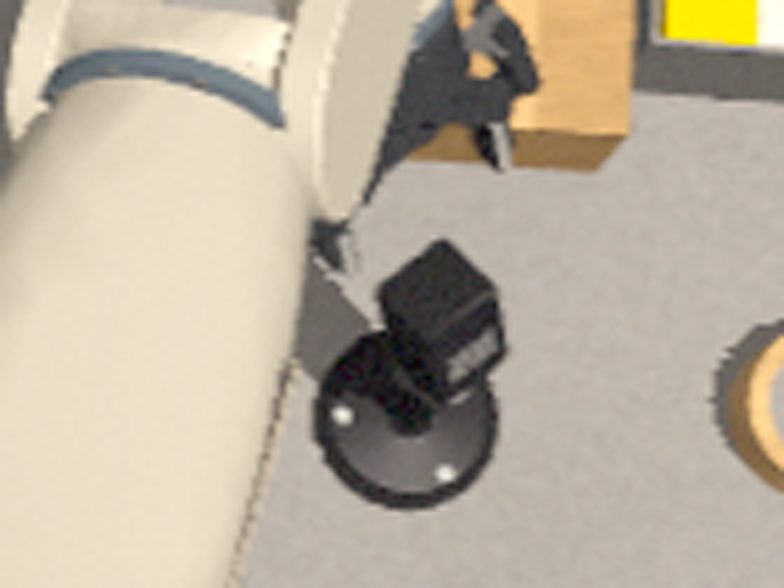

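View pics/b_side.png

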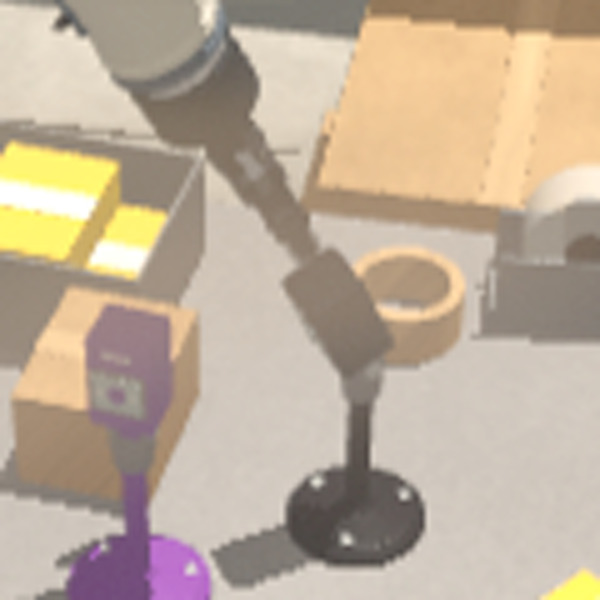

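Emit:
jog_arm(increments="0.1 0 1.8 0 0 0 1; 0.1 0 1.8 0 0 0 1; 0.1 0 1.7 0 0 0 1; 0.1 0 1.7 0 0 0 1; 0 0 1.7 0 0 0 1; 0 0 1.7 0 0 0 1; 0 0 0 0 0 0 1; 0 0 0 0 0 0 1")

```text
clock: 2.6
eef_pos: [503.7, -349.4, 206.1]
tcp_rot: [3.14, 0.47, 0.593]
contact_force: [-0.3, -0.1, 1.0]
opening: 0.998
```

```bash
python3 - <<'E'
from h import *
p,R=now();print(p,R.as_euler('xyz'),R.inv().apply(p-PIN))
for n,(x0,y0,x1,y1),k in (("side",(250,90,350,190),5.9),):
    f=r.grab_frame(n)[:,:,::-1][y0:y1,x0:x1]
    f=np.clip((f/255.)**.5*300-20,0,255).astype(np.uint8)
    cv2.imwrite(f"pics/c_{n}.png",cv2.resize(f,None,fx=k,fy=k,interpolation=cv2.INTER_CUBIC))
E
```

```text
[ 503.67288654 -349.38062744  206.11497416] [3.1400044  0.47004385 0.59323963] [  0.10452884   1.42799798 -46.16725977]
```

View pics/c_side.png

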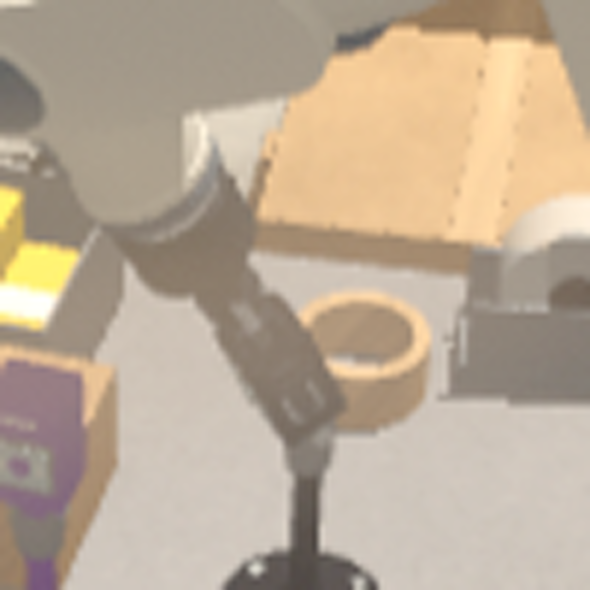

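Emit:
jog_arm(increments="0 0 0 0 0 0 -1; 0 0 0 0 0 0 -1; 0 0 0 0 0 0 -1; 0 0 0 0 0 0 -1; 0 0 0 0 0 0 -1; 0 0 0 0 0 0 -1; 0 0 0 0 0 0 -1; 0 0 0 0 0 0 -1", squeeze=40)

```text
clock: 3.45
eef_pos: [504.7, -349.1, 206.3]
tcp_rot: [3.138, 0.469, 0.594]
contact_force: [1.5, 1.2, 4.8]
opening: 0.586
```

```bash
python3 - <<'E'
from h import *
p,R=now();print(p,R.as_euler('xyz'),r.sense()['contact_force'],r.sense()['wrist_torque'],r.sense()['opening'])
print(plan([(headP(.595,0,46),headR(.595,0),6)],grip=-1))
E
```

```text
[ 504.67636074 -349.09297489  206.34295056] [3.13847079 0.46941342 0.59402886] [1.47544453 1.20158871 4.76735463] [-0.07766667 -0.16152279  0.11298837] 0.5862734520619471
-0.36 -0.03 0.1 0 0.078 -0 -1; -0.37 -0.03 0.06 0.001 0.078 -0 -1; -0.37 -0.03 0.04 0 0.079 -0 -1; -0.38 -0.02 0.01 0.001 0.078 -0 -1; -0.37 -0.03 -0.02 0 0.078 -0 -1; -0.37 -0.03 -0.05 0.001 0.078 -0 -1; 0 0 0 0 0 0 -1; 0 0 0 0 0 0 -1 

(array([ 485.54441445, -359.98257242,  211.04126314]), Rotation.from_matrix(array([[ 8.28225465e-01,  5.60394864e-01, -4.18114468e-04],
                            [ 5.60394867e-01, -8.28225560e-01, -1.21345588e-04],
                            [-4.14294534e-04, -1.33807695e-04, -9.99999905e-01]])))
```

Emit:
jog_arm(increments="-0.36 0 0 0 0.078 0 -1; -0.36 0 0 0 0.078 0 -1; -0.36 0 0 0 0.078 0 -1; -0.36 0 0 0 0.078 0 -1; -0.36 0 0 0 0.078 0 -1; -0.36 0 0 0 0.078 0 -1; 0 0 0 0 0 0 -1; 0 0 0 0 0 0 -1")

```text
clock: 4.25
eef_pos: [487.2, -360.8, 211.2]
tcp_rot: [3.14, 0.001, 0.593]
contact_force: [3.9, -1.9, -2.6]
opening: 0.583
```

```bash
python3 - <<'E'
from h import *
p,R=now();print(p,R.as_euler('xyz'),r.sense()['contact_force'],r.sense()['wrist_torque'],r.sense()['opening'])
print(plan([(headP(1.67,0,45),headR(1.67,0),8)],grip=-1)[0])
for n,(x0,y0,x1,y1),k in (("side",(250,90,350,190),5.9),("top",(300,170,440,275),5.6)):
    f=r.grab_frame(n)[:,:,::-1][y0:y1,x0:x1]
    f=np.clip((f/255.)**.5*300-20,0,255).astype(np.uint8)
    cv2.imwrite(f"pics/d_{n}.png",cv2.resize(f,None,fx=k,fy=k,interpolation=cv2.INTER_CUBIC))
E
```

```text
[ 487.20741213 -360.77814956  211.22762121] [3.13959163e+00 1.31145356e-03 5.93183987e-01] [ 3.93999985 -1.94567052 -2.59890627] [ 0.07313984 -0.93233769 -0.01032256] 0.5825957462051176
-0.01 -0.02 0.02 0 0 -0.135 -1; -0.01 -0.02 0.01 0 0.001 -0.134 -1; -0.01 -0.02 0.02 0 -0 -0.135 -1; -0 -0.03 0.01 0.001 0 -0.134 -1; -0 -0.02 0.02 -0 0 -0.135 -1; 0 -0.02 0.01 -0 0.001 -0.135 -1; 0.01 -0.03 0.02 -0 -0 -0.134 -1; 0.01 -0.02 0.01 0 0 -0.135 -1 

[ 485.48934664 -359.96874657  210.02622155]
```

View pics/d_side.png

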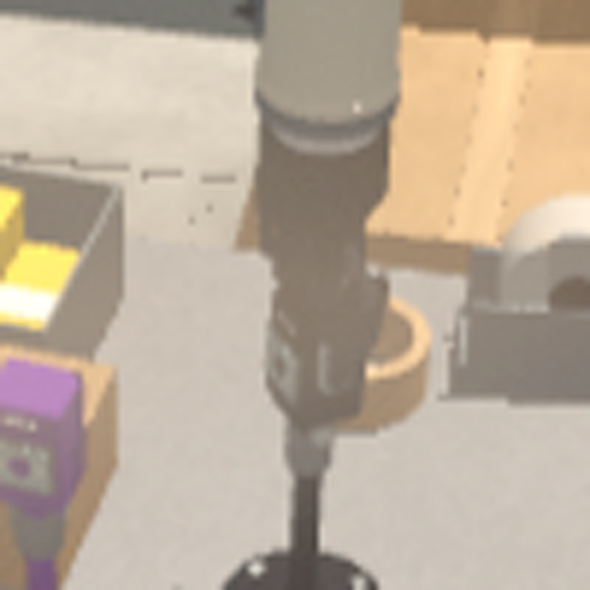

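View pics/d_top.png

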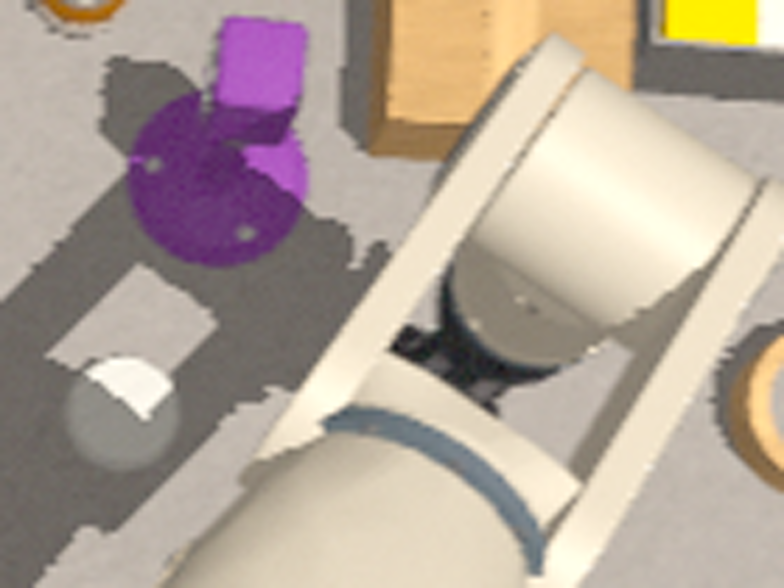

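Emit:
jog_arm(increments="0 0 0 0 0 -0.135 -1; 0 0 0 0 0 -0.135 -1; 0 0 0 0 0 -0.135 -1; 0 0 0 0 0 -0.135 -1; 0 0 0 0 0 -0.135 -1; 0 0 0 0 0 -0.135 -1; 0 0 0 0 0 -0.135 -1; 0 0 0 0 0 -0.135 -1")

```text
clock: 5.15
eef_pos: [487.5, -361.0, 211.3]
tcp_rot: [-3.14, 0.004, 1.681]
contact_force: [4.4, -3.8, -3.5]
opening: 0.58
```

Emit:
jog_arm(increments="0 0 0 0 0 0 -1; 0 0 0 0 0 0 -1; 0 0 0 0 0 0 0.9; 0 0 0 0 0 0 0.9; 0 0 0 0 0 0 0.9; 0 0 0 0 0 0 0.9; 0 0 0 0 0 0 0.9; 0 0 0 0 0 0 0.9")

```text
clock: 5.95
eef_pos: [486.8, -360.4, 211.4]
tcp_rot: [-3.14, 0.002, 1.675]
contact_force: [0.5, -0.4, 0.0]
opening: 0.946
```

```bash
python3 - <<'E'
from h import *
p,R=now();print(p,R.as_euler('xyz'),r.sense()['contact_force'],r.sense()['wrist_torque'],r.sense()['opening'],r.sense()['qpos'])
for n,(x0,y0,x1,y1),k in (("side",(250,90,350,190),5.9),("top",(300,170,440,275),5.6)):
    f=r.grab_frame(n)[:,:,::-1][y0:y1,x0:x1]
    f=np.clip((f/255.)**.5*300-20,0,255).astype(np.uint8)
    cv2.imwrite(f"pics/e_{n}.png",cv2.resize(f,None,fx=k,fy=k,interpolation=cv2.INTER_CUBIC))
E
```

```text
[ 486.81058062 -360.43639033  211.38786106] [-3.14013088e+00  2.09453336e-03  1.67495540e+00] [ 0.5122724  -0.4007949   0.02076864] [-0.05517586  0.00435166  0.0339688 ] 0.9461354087655903 [-0.63837529  0.34240755  1.69601522 -0.00283651  1.10283225 -0.74125379]
```

View pics/e_side.png

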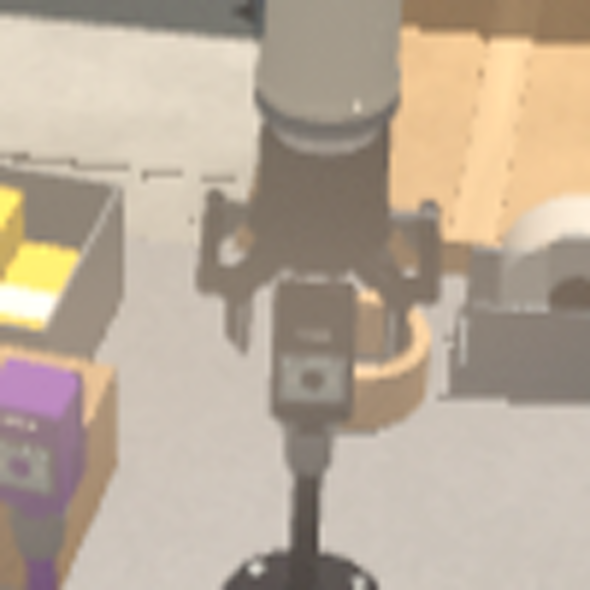

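```bash
python3 - <<'E'
from h import *
p,R=now()
B=np.array([-.286,-.958,0])
print(plan([(p+[0,0,120],R,4),((460,-170,320),Ro.from_euler('z',-.2)*R,5),((438,48.5,220),Rxz(-B,[0,0,-1]),7)])[0])
E
```

```text
-0.01 -0 -3 0 0 0 1; -0 -0.01 -3 0 0 0 1; -0.01 -0 -3 0 0 0 1; -0.01 -0.01 -3 0 0 0 1; 3.85 -0.14 0.22 0 0 0.04 1; 3.83 -0.29 0.22 0 0 0.04 1; 3.83 -0.44 0.22 0 0 0.04 1; 3.8 -0.6 0.22 0 0 0.04 1 

3.77 -0.74 0.22 0 0 0.04 1; 3.08 -0.61 1.42 -0 0 0.028 1; 3.06 -0.7 1.42 -0 0.001 0.028 1; 3.04 -0.78 1.43 -0 0 0.027 1; 3.02 -0.86 1.42 -0 0 0.028 1; 2.99 -0.95 1.43 -0.001 0.001 0.028 1; 2.97 -1.03 1.42 0 0 0.028 1; 2.93 -1.12 1.43 0 0 0.027 1 

[437.99791248  48.48817082 219.98989759]
```

Emit:
jog_arm(increments="0 0 -3 0 0 0 1; 0 0 -3 0 0 0 1; 0 0 -3 0 0 0 1; 0 0 -3 0 0 0 1; 3.9 -0.1 0.2 0 0 0.04 1; 3.8 -0.3 0.2 0 0 0.04 1; 3.8 -0.4 0.2 0 0 0.04 1; 3.8 -0.6 0.2 0 0 0.04 1")

```text
clock: 6.85
eef_pos: [465.7, -206.6, 323.0]
tcp_rot: [-3.141, 0.002, 1.513]
contact_force: [0.3, -0.0, 0.1]
opening: 1.0
```

Emit:
jog_arm(increments="3.8 -0.7 0.2 0 0 0.04 1; 3.1 -0.6 1.4 0 0 0.028 1; 3.1 -0.7 1.4 0 0 0.028 1; 3.0 -0.8 1.4 0 0 0.028 1; 3.0 -0.9 1.4 0 0 0.028 1; 3.0 -1.0 1.4 0 0 0.028 1; 3.0 -1.0 1.4 0 0 0.028 1; 2.9 -1.1 1.5 0 0 0.028 1")

```text
clock: 7.65
eef_pos: [438.8, 50.4, 221.3]
tcp_rot: [3.141, 0.002, 1.278]
contact_force: [0.6, -0.4, -0.3]
opening: 0.997
```

```bash
python3 - <<'E'
from h import *
p,R=now();print(p,R.as_euler('xyz'),r.sense()['qpos'],r.sense()['clock'])
for n,(x0,y0,x1,y1),k in (("side",(200,120,360,240),5),("top",(130,180,400,360),2.9)):
    f=r.grab_frame(n)[:,:,::-1][y0:y1,x0:x1]
    f=np.clip((f/255.)**.5*300-20,0,255).astype(np.uint8)
    cv2.imwrite(f"pics/f_{n}.png",cv2.resize(f,None,fx=k,fy=k,interpolation=cv2.INTER_CUBIC))
E
```

```text
[438.75076084  50.38176476 221.31518482] [3.14116255e+00 2.08233329e-03 1.27774026e+00] [ 0.11254923  0.07399693  2.0171888  -0.00240032  1.0508346   0.40679788] 7.65
```

View pics/f_side.png

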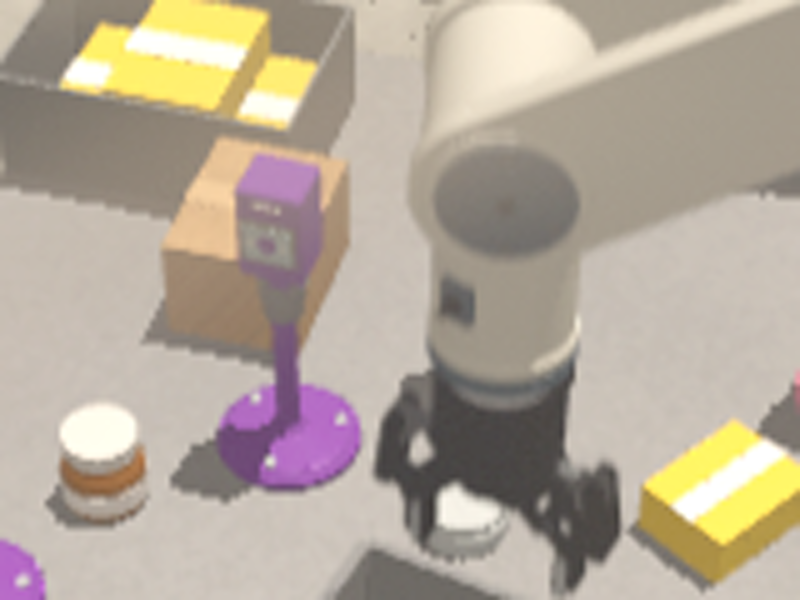

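View pics/f_top.png

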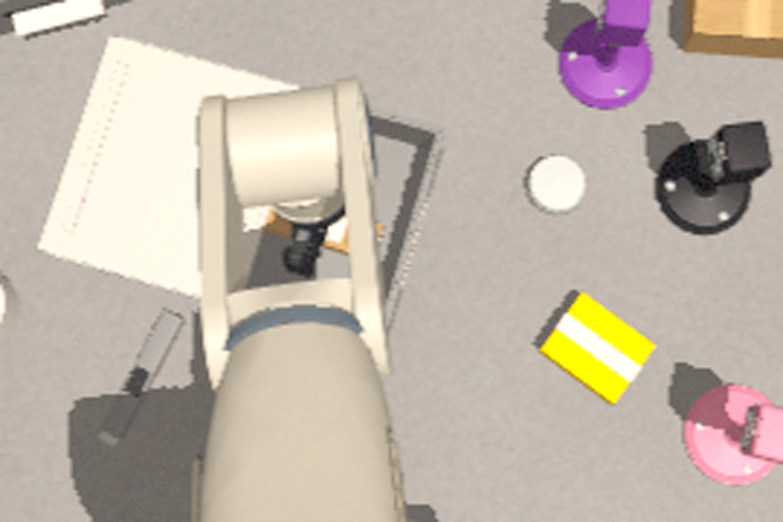

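```bash
python3 - <<'E'
from h import *
f=r.grab_frame("top")[:,:,::-1];cv2.imwrite('pics/top_f.png',f)
f=f[210:270,345:405]
f=np.clip((f/255.)**.45*330-30,0,255).astype(np.uint8)
cv2.imwrite("pics/g.png",cv2.resize(f,None,fx=10,fy=10,interpolation=cv2.INTER_CUBIC))
d=headpts(1.67,0)
for k in d: print(k,((proj('top',d[k])[0]+.5-[345,210])*10).round())
E
```

```text
FLt [340. 312.]
FLb [297. 355.]
FRt [314. 141.]
FRb [273. 192.]
BLt [500. 293.]
BLb [449. 337.]
BRt [473. 123.]
BRb [424. 175.]
win [297. 253.]
```

View pics/g.png

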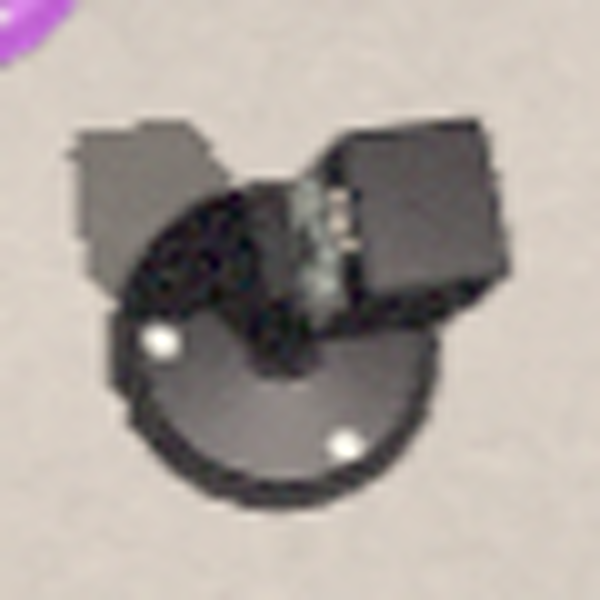

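Emit:
jog_arm(increments="-0.1 0 3.2 0 0 0 1; -0.1 0 3.2 0 0 0 1; 0 0 3.2 0 0 0 1; 0 0 3.2 0 0 0 1; 0 0 3.2 0 0 0 1; 0 0 2.2 0 0 0 1; 0 0 1 0 0 0 1; 0 0 0 0 0 0 1")

```text
clock: 8.6
eef_pos: [437.9, 46.1, 28.9]
tcp_rot: [-3.14, 0.003, 1.279]
contact_force: [-0.0, 0.5, 0.5]
opening: 1.001
```

```bash
python3 - <<'E'
from h import *
p,R=now();print(p,R.as_euler('xyz'),r.sense()['contact_force'])
for n,(x0,y0,x1,y1),k in (("side",(220,180,360,300),5.6),("top",(130,180,400,360),2.9)):
    f=r.grab_frame(n)[:,:,::-1][y0:y1,x0:x1]
    f=np.clip((f/255.)**.5*300-20,0,255).astype(np.uint8)
    cv2.imwrite(f"pics/i_{n}.png",cv2.resize(f,None,fx=k,fy=k,interpolation=cv2.INTER_CUBIC))
E
```

```text
[437.89171976  46.14290579  28.94690516] [-3.13979256  0.00315391  1.27856314] [-0.01184599  0.45235264  0.51691558]
```

View pics/i_side.png

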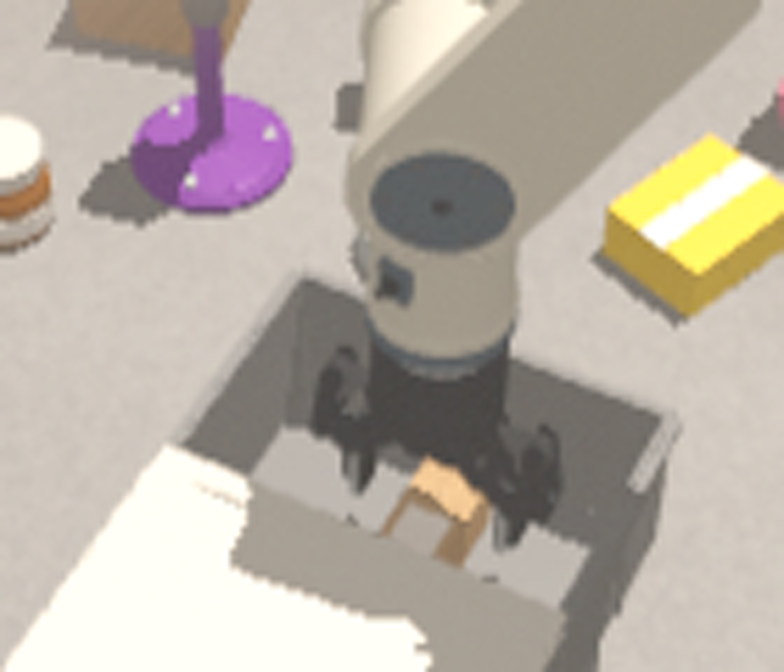

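Emit:
jog_arm(increments="0 0 0.5 0 0 0 1; 0 0 0.5 0 0 0 1; 0 0 0.5 0 0 0 1; 0 0 0 0 0 0 -1; 0 0 0 0 0 0 -1; 0 0 0 0 0 0 -1; 0 0 0 0 0 0 -1; 0 0 0 0 0 0 -1", squeeze=90)

```text
clock: 9.5
eef_pos: [438.3, 46.8, 14.9]
tcp_rot: [-3.142, 0.002, 1.279]
contact_force: [-1.0, -0.7, 5.7]
opening: 0.477
```

Emit:
jog_arm(increments="0 0 0 0 0 0 -1; 0 0 0 0 0 0 -1; 0 0 0 0 0 0 -1; 0 0 0 0 0 0 -1; 0 0 -0.1 0 0 0 -1; 0 0 0 0 0 0 -1; 0 0 0 0 0 0 -1; 0 0 0 0 0 0 -1")

```text
clock: 10.3
eef_pos: [438.0, 46.7, 15.4]
tcp_rot: [-3.141, 0.003, 1.279]
contact_force: [-0.2, -0.3, -1.8]
opening: 0.477
```

```bash
cat > path.py <<'E'
from h import *
BO=np.array([476.8,151.6,0]);BX=np.array([-.286,-.958,0]);BX/=np.linalg.norm(BX);BY=np.array([-BX[1],BX[0],0])
ZZ=np.array([0,0,1.])
p0=np.array([438.0,46.7,15.4]);yb=(p0-BO)@BY;rel=np.array([(p0-BO)@BX+150,p0[2]-4])
def pose(th,xt,zt,dy=0):
    c,s=np.cos(th),np.sin(th)
    x=xt+c*rel[0]-s*rel[1];z=zt+s*rel[0]+c*rel[1]
    P=BO+BX*x+BY*(yb+dy)+ZZ*z
    cx=BX*c+ZZ*s;cz=-BX*s+ZZ*c
    return P,Rxz(-cx,-cz),(x,z)
def marg(th,xt,zt):
    c,s=np.cos(th),np.sin(th)
    def loc(x,z): d=np.array([x-xt,z-zt]);return c*d[0]+s*d[1],-s*d[0]+c*d[1]
    out=[]
    for q in((36,116),(36,122)):
        a,b=loc(*q); out.append(b-42 if -5<a<305 else 99)
    for q in((186,116),(190,116)):
        a,b=loc(*q); out.append(-b if a<305 and a>-5 else (a-300 if b>0 else 99))
    out.append(zt-4)
    # gripper body lower corners vs cover (36,123) and wall
    x,z=pose(th,xt,zt)[2]
    for sgn in(-1,1):
        bx=x-s*73+sgn*43*c; bz=z+c*73+sgn*43*s; out.append((round(bx),round(bz)))
    return out
W=[(0,-150,7),(.15,-150,8),(.25,-148,8),(.3,-143,8),(.34,-120,8),(.4,-88,8),(.45,-68,10),(.5,-52,12),(.55,-30,20)]
E
python3 - <<'E'
from path import *
for a,b in zip(W[:-1],W[1:]):
    for f in(0,.5):
        q=np.array(a)*(1-f)+np.array(b)*f
        print(q.round(3),[m if isinstance(m,tuple) else round(float(m),1) for m in marg(*q)])
print(marg(*W[-1]),rel,yb)
E
```

```text
[   0. -150.    7.] [67.0, 73.0, 36.0, 40.0, 3.0, (69, 91), (155, 91)]
[ 7.5e-02 -1.5e+02  7.5e+00] [52.3, 58.2, 43.2, 47.2, 3.5, (62, 108), (147, 114)]
[   0.15 -150.      8.  ] [37.0, 42.9, 48.4, 52.3, 4.0, (54, 124), (139, 137)]
[   0.2 -149.     8. ] [27.1, 33.0, 49.8, 53.7, 4.0, (48, 134), (133, 151)]
[   0.25 -148.      8.  ] [17.1, 22.9, 50.3, 54.2, 4.0, (43, 144), (126, 165)]
[   0.275 -145.5      8.   ] [12.7, 18.4, 48.4, 52.2, 4.0, (42, 149), (125, 172)]
[   0.3 -143.     8. ] [8.3, 14.0, 46.2, 50.0, 4.0, (41, 153), (123, 179)]
[   0.32 -131.5     8.  ] [7.8, 13.5, 35.4, 39.2, 4.0, (49, 157), (131, 184)]
[   0.34 -120.      8.  ] [7.8, 13.5, 99.0, 99.0, 4.0, (58, 160), (139, 189)]
[   0.37 -104.      8.  ] [8.1, 13.7, 99.0, 99.0, 4.0, (69, 166), (149, 197)]
[  0.4 -88.    8. ] [9.2, 14.7, 7.2, 8.8, 4.0, (80, 171), (160, 204)]
[  0.425 -78.      9.   ] [8.5, 13.9, 11.4, 13.0, 5.0, (86, 176), (165, 211)]
[  0.45 -68.    10.  ] [8.2, 13.6, 15.0, 16.8, 6.0, (92, 181), (170, 218)]
[  0.475 -60.     11.   ] [7.5, 12.8, 19.1, 21.0, 7.0, (96, 186), (172, 225)]
[  0.5 -52.   12. ] [7.1, 12.3, 22.8, 24.8, 8.0, (99, 191), (175, 232)]
[  0.525 -41.     16.   ] [5.9, 11.1, 27.2, 29.2, 12.0, (106, 199), (180, 242)]
[np.float64(5.344997008289035), np.float64(10.460144140646072), np.float64(31.05808733130985), np.float64(33.14883624703248), 16, (112, 206), (186, 251)] [261.61555812  11.4       ] -7.170577700660321
```

```bash
sed -i 's/^W=.*/W=[(0,-150,8),(.15,-150,8),(.25,-148,8),(.3,-142,8),(.34,-119,8),(.4,-86,8),(.45,-60,8),(.5,-40,9),(.5,74,71),(.5,74,165)]/' path.py
python3 - <<'E'
from path import *
for a,b in zip(W[4:-1],W[5:]):
    for f in(0,.5):
        q=np.array(a)*(1-f)+np.array(b)*f
        print(q.round(3),[m if isinstance(m,tuple) else round(float(m),1) for m in marg(*q)])
n=[1,3,2,2,2,3,2,2,4,4]
e=plan([(*pose(*w)[:2],k) for w,k in zip(W,n)],vmax=35,wmax=.08,grip=-1)
print(e[0],pose(*W[-1])[2])
print([pose(*w)[0].round() for w in W])
E
```

```text
[   0.34 -119.      8.  ] [8.1, 13.8, 23.6, 99.0, 4.0, (59, 160), (140, 189)]
[   0.37 -102.5     8.  ] [8.6, 14.2, 99.0, 99.0, 4.0, (71, 166), (151, 197)]
[  0.4 -86.    8. ] [10.0, 15.5, 6.4, 8.0, 4.0, (82, 171), (162, 204)]
[  0.425 -73.      8.   ] [11.4, 16.9, 8.4, 10.0, 4.0, (91, 175), (170, 210)]
[  0.45 -60.     8.  ] [13.5, 18.9, 9.8, 11.5, 4.0, (100, 179), (178, 216)]
[  0.475 -50.      8.5  ] [14.3, 19.6, 12.3, 14.2, 4.5, (106, 184), (182, 223)]
[  0.5 -40.    9. ] [15.5, 20.7, 14.4, 16.4, 5.0, (111, 188), (187, 229)]
[ 0.5 17.  40. ] [15.6, 20.9, 14.3, 16.2, 36.0, (168, 219), (244, 260)]
[ 0.5 74.  71. ] [99.0, 99.0, 14.2, 16.1, 67.0, (225, 250), (301, 291)]
[  0.5  74.  118. ] [99.0, 99.0, 55.5, 57.4, 114.0, (225, 297), (301, 338)]
-0 0 -0.4 -0.001 0.003 -0.002 -1; 0.15 0 -1.3 0 -0.05 0 -1; 0.09 0 -1.3 0 -0.05 0 -1; 0.03 0.01 -1.31 0 -0.05 0 -1; 0.02 -0 -1.29 0 -0.05 0 -1; -0.04 -0 -1.28 0 -0.05 0 -1; -0.24 -0 -0.58 0 -0.025 0 -1; -0.26 -0 -0.58 0 -0.025 0 -1 

-1.07 -0 -0.18 0 -0.02 0 -1; -1.07 -0 -0.16 0 -0.02 0 -1; -1 -0 -0.16 0 -0.02 0 -1; -1 -0 -0.13 0 -0.02 0 -1; -1 -0 -0.12 0 -0.02 0 -1; -1.15 -0 -0.15 0 -0.025 0 -1; -1.16 -0 -0.11 0 -0.025 0 -1; -0.88 -0 -0.27 0 -0.025 0 -1 

-0.88 -0 -0.24 0 -0.025 0 -1; -3.24 -0 0 0 -0 0 -1; -3.25 -0 0.01 0 -0 0 -1; -3.24 -0 0 0 -0 0 -1; -3.25 -0.01 0.01 0 -0 0 -1; -1.13 0 -2.06 0 -0 0 -1; -1.12 0 -2.07 0 -0 0 -1; -1.13 0.01 -2.06 0 -0 0 -1 

-1.12 -0 -2.06 0 -0 0 -1; 0 0 0 0 0 0 -1; 0 0 0 0 0 0 -1; 0 0 0 0 0 0 -1; 0 0 0 0 0 0 -1; 0 0 0 0 0 0 -1; 0 0 0 0 0 0 -1; 0 0 0 0 0 0 -1 

[ 384.66543693 -132.02288023  300.40334632] (np.float64(298.1238005891715), np.float64(300.4296210666174))
[array([438.,  47.,  19.]), array([439.,  51.,  58.]), array([441.,  55.,  84.]), array([440.,  53.,  96.]), array([435.,  35., 106.]), array([427.,   9., 120.]), array([421., -10., 132.]), array([417., -23., 144.]), array([ 385., -132.,  206.]), array([ 385., -132.,  300.])]
```

Emit:
jog_arm(increments="0 0 -0.4 0 0 0 -1; 0.15 0 -1.3 0 -0.05 0 -1; 0.1 0 -1.3 0 -0.05 0 -1; 0.05 0 -1.3 0 -0.05 0 -1; 0 0 -1.3 0 -0.05 0 -1; -0.05 0 -1.3 0 -0.05 0 -1; 0 0 0 0 0 0 -1; 0 0 0 0 0 0 -1")

```text
clock: 11.1
eef_pos: [440.6, 55.8, 83.8]
tcp_rot: [-3.141, 0.251, 1.28]
contact_force: [0.4, -0.5, -1.8]
opening: 0.478
```

```bash
python3 - <<'E'
from path import *
p,R=now();print(p,R.as_matrix()[2],r.sense()['contact_force'],r.sense()['wrist_torque'],r.sense()['opening'],pose(*W[2])[0],r.sense()['qpos'])
n=[2,2,3,2,2,4,4]
e=plan([(*pose(*w)[:2],k) for w,k in zip(W[3:],n)],vmax=35,wmax=.08,grip=-1)
for n,(x0,y0,x1,y1),k in (("side",(220,170,360,290),5.6),("top",(130,180,400,360),2.9)):
    f=r.grab_frame(n)[:,:,::-1][y0:y1,x0:x1]
    f=np.clip((f/255.)**.5*300-20,0,255).astype(np.uint8)
    cv2.imwrite(f"pics/j_{n}.png",cv2.resize(f,None,fx=k,fy=k,interpolation=cv2.INTER_CUBIC))
E
```

```text
[440.59314248  55.82305596  83.7816411 ] [-2.48463358e-01 -5.17227487e-04 -9.68641158e-01] [ 0.38988879 -0.49929826 -1.77466142] [0.02005541 0.00065065 0.05613958] 0.4776750563391905 [440.56123573  55.27924415  83.77032649] [ 0.28400767  0.36314968  2.0553412  -0.273432    0.88074667  0.76610947]
-0.27 0.01 -0.57 -0 -0.024 -0 -1; -0.29 0 -0.57 -0.001 -0.025 -0.001 -1; -1.06 0 -0.18 0 -0.02 0 -1; -1.07 0 -0.16 0 -0.02 0 -1; -1 0 -0.16 0 -0.02 0 -1; -1 0 -0.13 0 -0.02 0 -1; -1.01 0 -0.12 0 -0.02 0 -1; -1.15 -0 -0.14 0 -0.025 0 -1 

-1.15 -0 -0.12 0 -0.025 0 -1; -0.88 -0 -0.26 0 -0.025 0 -1; -0.89 -0 -0.24 0 -0.025 0 -1; -3.24 -0 0.01 0 0 0 -1; -3.25 -0 0 0 0 0 -1; -3.24 -0 0.01 0 0 0 -1; -3.24 -0.01 0 0 0 0 -1; -1.13 0 -2.06 0 0 0 -1 

-1.12 0 -2.06 0 0 0 -1; -1.13 0 -2.07 0 0 0 -1; -1.13 0.01 -2.06 0 0 0 -1; 0 0 0 0 0 0 -1; 0 0 0 0 0 0 -1; 0 0 0 0 0 0 -1; 0 0 0 0 0 0 -1; 0 0 0 0 0 0 -1
```

View pics/j_side.png

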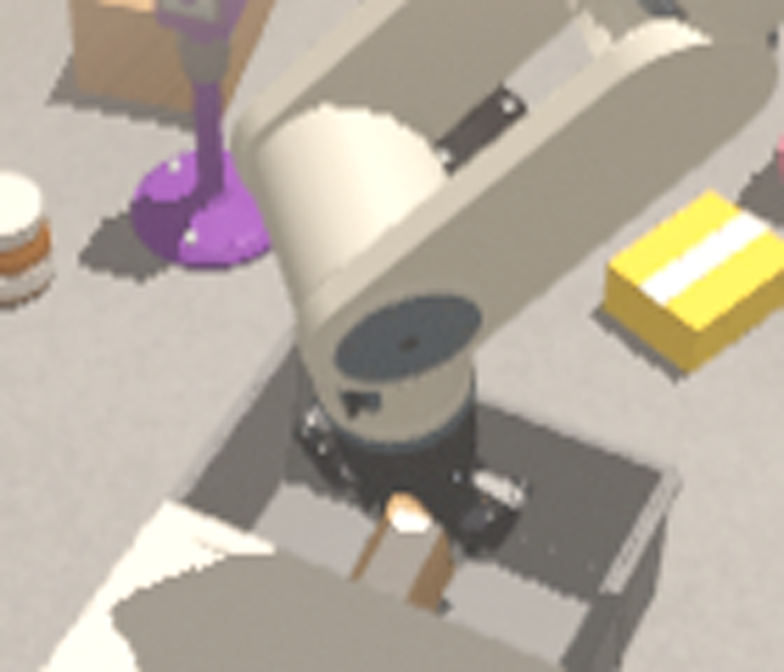

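View pics/j_top.png

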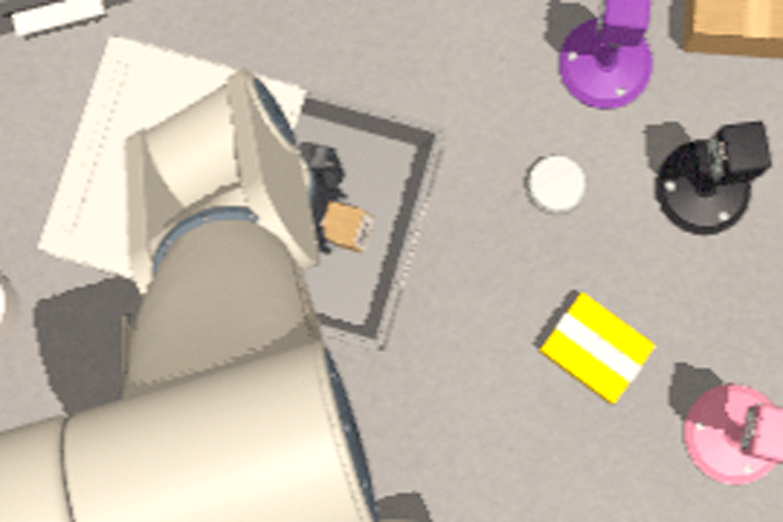

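Emit:
jog_arm(increments="-0.3 0 -0.6 0 -0.025 0 -1; -0.3 0 -0.6 0 -0.025 0 -1; -1.05 0 -0.2 0 -0.02 0 -1; -1.05 0 -0.15 0 -0.02 0 -1; -1 0 -0.15 0 -0.02 0 -1; -1 0 -0.15 0 -0.02 0 -1; -1 0 -0.1 0 -0.02 0 -1; 0 0 0 0 0 0 -1")

```text
clock: 12.0
eef_pos: [426.6, 8.6, 121.7]
tcp_rot: [-3.141, 0.404, 1.279]
contact_force: [-0.0, -0.0, -1.3]
opening: 0.475
```

```bash
python3 - <<'E'
from path import *
s=r.sense();p,R=now();print(p,R.as_matrix()[2],s['contact_force'],s['wrist_torque'],s['opening'],pose(*W[5])[0],s['qpos'])
n=[2,2,4,4]
e=plan([(*pose(*w)[:2],k) for w,k in zip(W[6:],n)],vmax=35,wmax=.08,grip=-1)
for n,(x0,y0,x1,y1),k in (("side",(220,150,360,290),4.2),("top",(130,180,400,360),2.9)):
    f=r.grab_frame(n)[:,:,::-1][y0:y1,x0:x1]
    f=np.clip((f/255.)**.5*300-20,0,255).astype(np.uint8)
    cv2.imwrite(f"pics/k_{n}.png",cv2.resize(f,None,fx=k,fy=k,interpolation=cv2.INTER_CUBIC))
E
```

```text
[426.59339507   8.58189197 121.67467577] [-3.92646139e-01 -3.70490815e-04 -9.19689552e-01] [-0.0496846  -0.01391776 -1.34941026] [ 0.11511513 -0.04241153 -0.0066064 ] 0.4753428879895865 [426.86958883   9.41701432 120.3779923 ] [ 0.28395543  0.3272108   2.04278995 -0.39253946  1.0357516   0.82301331]
-1.09 0 -0.1 -0.001 -0.023 -0.001 -1; -1.09 0.01 -0.08 -0 -0.023 -0.001 -1; -0.88 -0 -0.26 -0 -0.025 0 -1; -0.88 -0.01 -0.24 -0 -0.025 0 -1; -3.24 0 0 -0 -0 0 -1; -3.25 0 0.01 -0 -0 0 -1; -3.24 0 0 -0 -0 0 -1; -3.24 0 0.01 -0 -0 0 -1 

-1.13 -0 -2.06 -0 -0 0 -1; -1.12 -0 -2.07 -0 -0 0 -1; -1.13 -0 -2.06 -0 -0 0 -1; -1.13 -0 -2.06 -0 -0 0 -1; 0 0 0 0 0 0 -1; 0 0 0 0 0 0 -1; 0 0 0 0 0 0 -1; 0 0 0 0 0 0 -1
```

View pics/k_side.png

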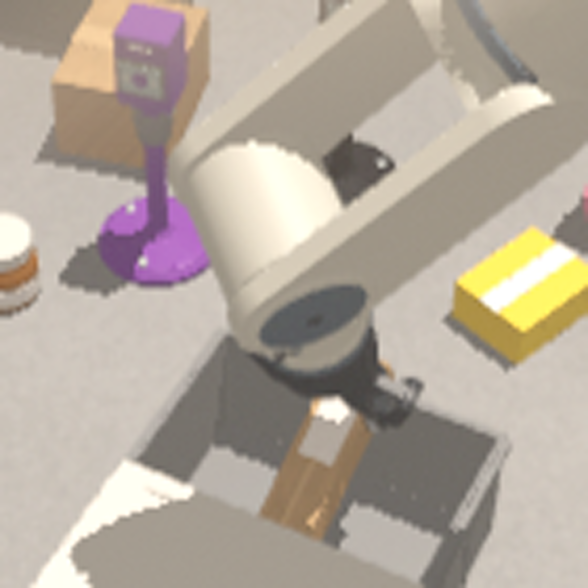

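View pics/k_top.png

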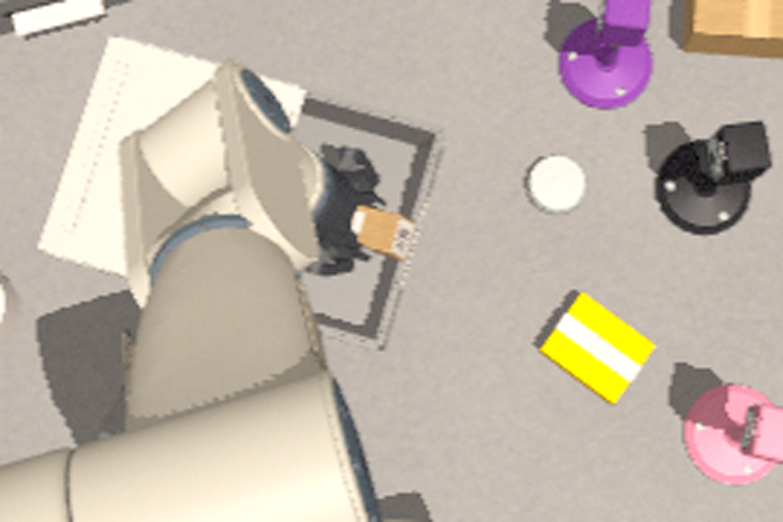

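Emit:
jog_arm(increments="-1.1 0 -0.1 0 -0.023 0 -1; -1.1 0 -0.1 0 -0.023 0 -1; -0.9 0 -0.25 0 -0.025 0 -1; -0.9 0 -0.25 0 -0.025 0 -1; -2.5 0 0 0 0 0 -1; -3.2 0 0 0 0 0 -1; -3.2 0 0 0 0 0 -1; -3.2 0 0 0 0 0 -1")

```text
clock: 12.9
eef_pos: [386.3, -125.4, 203.2]
tcp_rot: [-3.141, 0.5, 1.28]
contact_force: [1.0, -0.3, -1.6]
opening: 0.48
```

```bash
python3 - <<'E'
from path import *
s=r.sense();p,R=now();print(p,R.as_matrix()[2],s['contact_force'],s['wrist_torque'],s['opening'],pose(*W[8])[0],s['qpos'])
e=plan([(*pose(*w)[:2],k) for w,k in zip(W[8:],[2,4])],vmax=35,wmax=.08,grip=-1)
for n,(x0,y0,x1,y1),k in (("side",(220,130,360,290),3.7),):
    f=r.grab_frame(n)[:,:,::-1][y0:y1,x0:x1]
    f=np.clip((f/255.)**.5*300-20,0,255).astype(np.uint8)
    cv2.imwrite(f"pics/l_{n}.png",cv2.resize(f,None,fx=k,fy=k,interpolation=cv2.INTER_CUBIC))
E
```

```text
[ 386.27124679 -125.35666103  203.21711021] [-4.79075475e-01 -5.72759379e-04 -8.77773525e-01] [ 0.98534495 -0.31156572 -1.62439018] [ 0.15406718 -0.13094683  0.0162694 ] 0.4795679194198764 [ 384.64690368 -132.01421773  206.42962107] [ 0.06987542  0.146347    2.0921456  -0.51345276  1.14817249  0.63375219]
-0.38 0.02 0.02 -0.001 -0 -0 -1; -0.37 0.02 0.03 -0 -0 -0.001 -1; -1.13 -0 -2.06 -0 -0 0 -1; -1.12 -0 -2.07 -0 -0 0 -1; -1.13 -0 -2.06 -0 -0 0 -1; -1.13 -0.01 -2.07 -0 -0 0 -1; 0 0 0 0 0 0 -1; 0 0 0 0 0 0 -1
```

View pics/l_side.png

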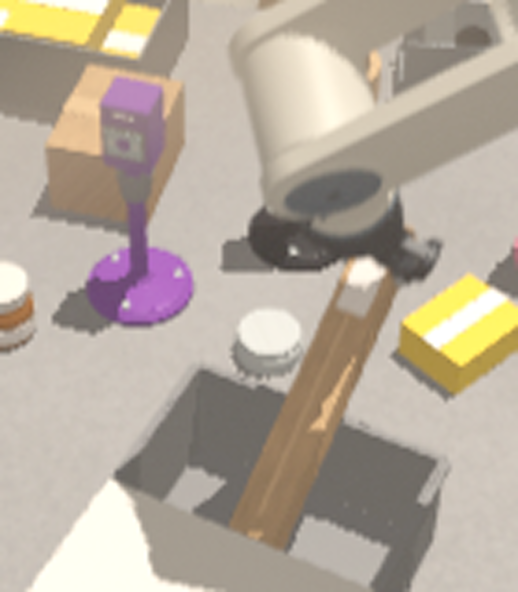

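Emit:
jog_arm(increments="-0.6 0 0 0 0 0 -1; -0.6 0 0 0 0 0 -1; -1.1 0 -2.1 0 0 0 -1; -1.1 0 -2.1 0 0 0 -1; -1.1 0 -2.1 0 0 0 -1; -1.1 0 -2.1 0 0 0 -1; -0.5 0 -1 0 0 0 -1; 0 0 0 0 0 0 -1")

```text
clock: 13.75
eef_pos: [385.1, -132.3, 314.8]
tcp_rot: [3.14, 0.498, 1.279]
contact_force: [0.6, -0.5, -1.4]
opening: 0.481
```

```bash
python3 - <<'E'
from path import *
s=r.sense();p,R=now();print(p,R.as_matrix()[2],s['contact_force'],s['wrist_torque'],s['opening'],s['qpos'])
c=-R.as_matrix()[:,0];u=-R.as_matrix()[:,2]
axis=p+u*(21-rel[1]); print('label',axis+c*(300-rel[0]),'tail',axis-c*rel[0])
for n,(x0,y0,x1,y1),k in (("side",(200,90,360,290),3),("top",(150,150,430,360),2.8)):
    f=r.grab_frame(n)[:,:,::-1][y0:y1,x0:x1]
    f=np.clip((f/255.)**.5*300-20,0,255).astype(np.uint8)
    cv2.imwrite(f"pics/m_{n}.png",cv2.resize(f,None,fx=k,fy=k,interpolation=cv2.INTER_CUBIC))
# final
h=1.67;look=np.array([np.cos(h),np.sin(h),0]);win=np.array([485.5,-360,215])+25*look
lab=win+92*look;cx=-look
P=lab+look*(300-rel[0])-ZZ*(21-rel[1])
Q=Rxz(look,-ZZ);print('final',P,lab,lab+300*look)
plan([(P+[0,0,40],Q,8),(P,Q,3)],vmax=30,wmax=.08,grip=-1)
E
```

```text
[ 385.14670318 -132.25629169  314.83595137] [-0.4775549   0.00155289 -0.87860054] [ 0.56415926 -0.48687905 -1.43706579] [ 0.1517439  -0.07135888  0.02043366] 0.48074328560999663 [ 5.35624520e-02 -4.05566947e-04  1.97073038e+00 -4.76478561e-01
  1.37529692e+00  4.88034737e-01]
label [ 376.74082167 -160.15769459  341.60119469] tail [452.6273926   92.26248547 198.33472601]
final [ 470.11056381 -205.37952907  205.4       ] [ 473.91219872 -243.57524807  215.        ] [444.19988774  54.94975687 215.        ]
-0.09 1.29 1.01 -0.012 0.061 -0.048 -1; -0.22 1.28 1.02 -0.013 0.062 -0.048 -1; -0.34 1.25 1.02 -0.012 0.061 -0.047 -1; -0.46 1.21 1 -0.012 0.062 -0.048 -1; -0.58 1.18 0.99 -0.013 0.061 -0.048 -1; -0.69 1.14 0.97 -0.012 0.062 -0.048 -1; -0.81 1.09 0.93 -0.013 0.061 -0.047 -1; -0.91 1.04 0.89 -0.012 0.062 -0.048 -1 

-0 -0 1.33 0 -0 -0 -1; -0 -0 1.34 0 -0 -0 -1; -0 -0 1.33 0 -0 -0 -1; 0 0 0 0 0 0 -1; 0 0 0 0 0 0 -1; 0 0 0 0 0 0 -1; 0 0 0 0 0 0 -1; 0 0 0 0 0 0 -1
```

View pics/m_side.png

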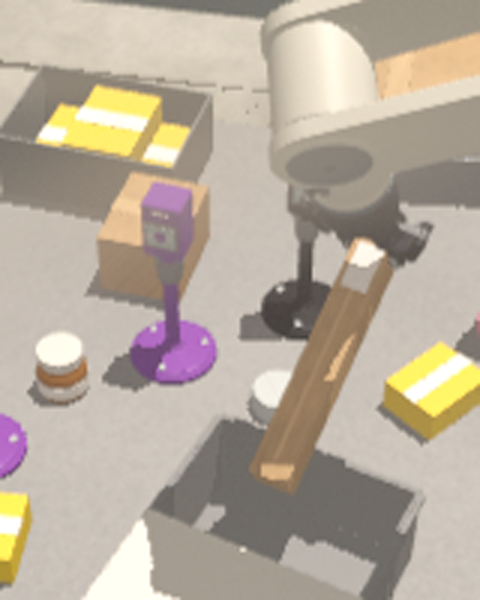

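View pics/m_top.png

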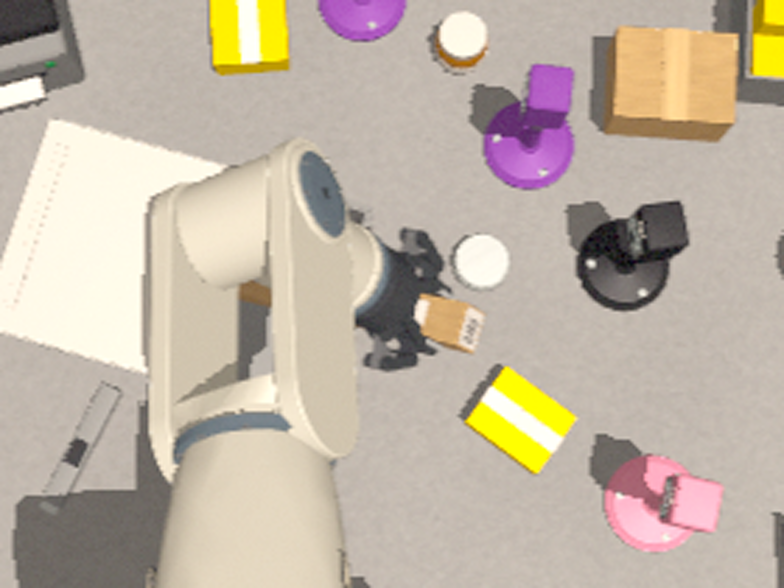

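Emit:
jog_arm(increments="-0.1 1.3 1 -0.012 0.061 -0.048 -1; -0.2 1.3 1 -0.012 0.062 -0.048 -1; -0.3 1.25 1 -0.012 0.061 -0.048 -1; -0.45 1.2 1 -0.012 0.062 -0.048 -1; -0.6 1.2 1 -0.012 0.061 -0.048 -1; -0.7 1.15 1 -0.012 0.062 -0.048 -1; -0.8 1.1 0.9 -0.012 0.061 -0.047 -1; -0.9 1 0.9 -0.012 0.062 -0.048 -1")

```text
clock: 14.65
eef_pos: [470.4, -205.3, 244.6]
tcp_rot: [-3.138, -0.004, 1.671]
contact_force: [0.0, -0.1, -0.8]
opening: 0.479
```

Emit:
jog_arm(increments="0 0 1.2 0 0 0 -1; 0 0 1.2 0 0 0 -1; 0 0 1 0 0 0 -1; 0 0 0 0 0 0 -1; 0 0 0 0 0 0 -1; 0 0 0 0 0 0 -1; 0 0 0 0 0 0 -1; 0 0 0 0 0 0 -1")

```text
clock: 15.45
eef_pos: [470.9, -205.1, 213.0]
tcp_rot: [-3.14, 0.0, 1.67]
contact_force: [-0.3, -0.7, -2.3]
opening: 0.477
```

```bash
python3 - <<'E'
from path import *
s=r.sense();p,R=now();print(p,R.as_euler('xyz'),s['contact_force'],s['wrist_torque'],s['opening'])
c=-R.as_matrix()[:,0];u=-R.as_matrix()[:,2];l=np.cross(u,c)
axis=p+u*(21-rel[1]);L=axis+c*(300-rel[0]);T=axis-c*rel[0]; print('label',L,'tail',T)
crops=(("side",(230,110,370,270),3.7),("top",(210,190,420,330),3.8))
for n,(x0,y0,x1,y1),k in crops:
    F=r.grab_frame(n)[:,:,::-1];cv2.imwrite(f'pics/fin_{n}.png',F);f=F[y0:y1,x0:x1]
    f=np.clip((f/255.)**.5*300-20,0,255).astype(np.uint8)
    cv2.imwrite(f"pics/n_{n}.png",cv2.resize(f,None,fx=k,fy=k,interpolation=cv2.INTER_CUBIC))
    for nm,P in(('Ltop+',L+21*u+21*l),('Ltop-',L+21*u-21*l),('Tt+',T+21*u+21*l),('Tt-',T+21*u-21*l),('Tb+',T-21*u+21*l),('Tb-',T-21*u-21*l)):
        print(n,nm,((proj(n,P)[0]+.5-[x0,y0])*k).round())
E
```

```text
[ 470.89358606 -205.05351003  212.9891604 ] [-3.14036996e+00  5.02598359e-05  1.66986884e+00] [-0.34913003 -0.69105944 -2.2652212 ] [-0.15453804 -0.01501123 -0.03084679] 0.4765207959659614
label [ 474.70184372 -243.24808615  222.59108241] tail [445.02868769  55.28081293 222.57600446]
side Ltop+ [243. 208.]
side Ltop- [289. 210.]
side Tt+ [219. 453.]
side Tt- [271. 456.]
side Tb+ [218. 487.]
side Tb- [270. 490.]
top Ltop+ [508. 151.]
top Ltop- [515. 205.]
top Tt+ [116. 196.]
top Tt- [121. 250.]
top Tb+ [121. 205.]
top Tb- [126. 258.]
```

View pics/n_side.png

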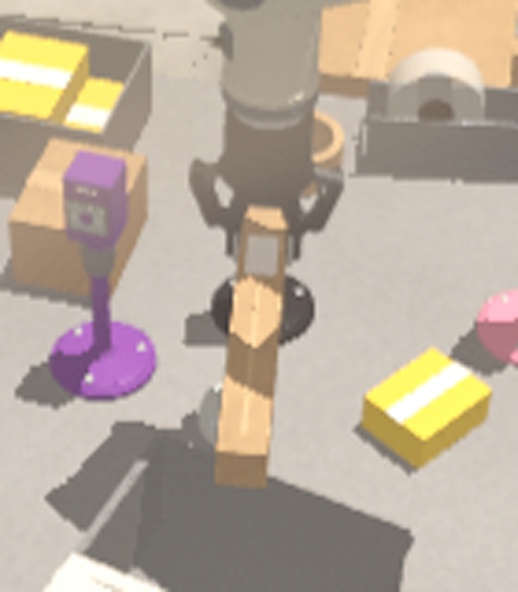

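View pics/n_top.png

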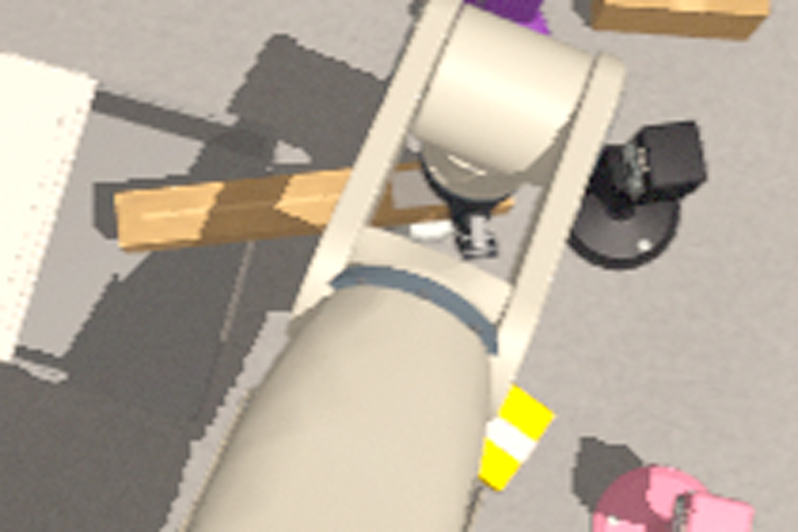

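Emit:
jog_arm(increments="0 0 0.3 0 0 0 -1; 0 0 0.4 0 0 0 -1; 0 0 0 0 0 0 -1; 0 0 0 0 0 0 -1; 0 0 0 0 0 0 -1; 0 0 0 0 0 0 -1; 0 0 0 0 0 0 -1; 0 0 0 0 0 0 -1")

```text
clock: 16.35
eef_pos: [470.7, -205.1, 205.5]
tcp_rot: [-3.14, -0.0, 1.67]
contact_force: [0.4, 0.2, -2.1]
opening: 0.478
```

```bash
python3 - <<'E'
from path import *
s=r.sense();p,R=now();print(p,R.as_euler('xyz'),s['contact_force'],s['opening'],abs(s['qvel']).max())
c=-R.as_matrix()[:,0];u=-R.as_matrix()[:,2]
axis=p+u*(21-rel[1]);L=axis+c*(300-rel[0])
look=np.array([np.cos(1.67),np.sin(1.67),0]);win=np.array([485.5,-360,215])+25*look
d=L-win;print('along',d@look,'side',d@np.cross(ZZ,look),'h',d[2])
F=r.grab_frame('top')[:,:,::-1][205:270,345:410]
f=np.clip((F/255.)**.45*330-30,0,255).astype(np.uint8)
cv2.imwrite("pics/o.png",cv2.resize(f,None,fx=9,fy=9,interpolation=cv2.INTER_CUBIC))
E
```

```text
[ 470.66233316 -205.07095285  205.50922859] [-3.13964020e+00 -4.08947682e-04  1.66981952e+00] [ 0.43145057  0.2188666  -2.05905067] 0.47815248133353583 0.0021616846802839716
along 92.24848580883288 side -0.5914334041971188 h 0.09351226557961922
```

View pics/o.png

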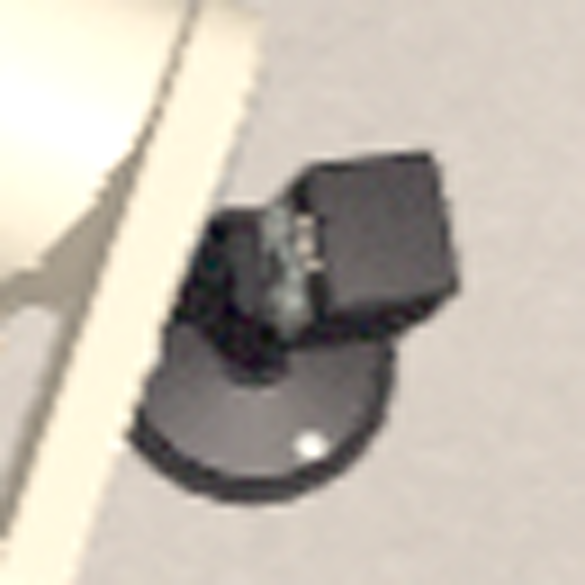

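```bash
python3 -c "
from rig import r
print(r.sign_off())"
```

```text
the job is handed in; nothing more can be done
None
```

I levelled the black scanner's head, turned it to face the middle of the pick opening and let it go. Then I tilted the carton out past the dust cover and handed in with it held level in front of the window, at about 16.4 s.

- **Scanner:** by the top view, its line of sight matches the direction to the opening's centre within about 0.03 rad. The tilt is about -0.02 rad, judged from the image corners because there is no direct joint reading. The last picture showed the head had not moved since I let it go.
- **Carton extraction:** the force on the tool was 1.3–1.8 N at each stop, about the carton's weight, so I saw no sign of it pressing on the bin or cover.
- **Final pose:** worked out from the arm's pose and my measured scanner position, the label is about 92 mm from the window. It is under 1 mm off the window's axis sideways and in height, and both ends are about 215 mm up. The carton lines up with the scanner's line of sight, and the arm is still. Just before the last 7 mm lowering, the carton's corners in both pictures were within 1–2 pixels of where this pose puts them.
- **Disagreements:** the top front edge of the head appeared about 8 mm further back than a plain block would put it. I took this to be a bevelled edge, since the back edge matched within 2 mm.
- **Not checked:** I did not re-measure the other goods at the end. Nothing looked moved in the pictures, and I felt no contact with them.

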